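# Clear the lid off the sloped rack and stack the control cases on it

## Robot

A 6-joint arm with a two-finger parallel gripper is mounted at the origin on the work surface. World frame = base frame: x ahead of the robot, y to its left, z up, the work surface at z = 0. Lengths are in m, angles in degrees, forces in N, time in s.
With the tool pointing down it reaches from about 0.375 to 0.9 m from the base axis. Payload 3.1 kg.
Tool frame: the origin (TCP) lies at the very end of the fingers, on their centre line; the grasp point (between the pads) lies 19 mm behind it; z points along the fingers, y is the direction in which the jaws open and shut (so a half turn about z gives the same grasp; the last joint's range is limited). The gripper opens to 87 mm and grips with 3 to 60 N. Pads are 19 mm wide; open, the fingers measure 117 mm over their backs; the gripper's body (75 mm by 190 mm) begins 51 mm behind the grasp point.
Start: joints at [-73.425, 30.224, 82.088, -0, 67.689, -10.227], TCP at [0.282, -0.558, 0.223] pointing down, gripper open.
Joint ranges: [-176.69, 176.69], [-43.24, 126.21], [12.49, 139.97], [-82, 262], [0, 151.66], [-163.58, 163.58]. Speed limits (degrees/s): [159.86, 159.86, 180, 180, 180, 180].

## Interface

Orientations are given as a 3x3 rotation matrix whose columns are the frame's x, y, z axes.
In Python, from rig import read_state, capture, hand_in gives the robot as it stands. The module is installed in compiled form; this text tells all that it offers.
- The arm moves only by the tool send_rows, never from a script. Its argument "moves" is one flat list of numbers, 7 for each row, row after row: the turn, a rotation vector about the world's x, y, z in degrees, then the shift along the world's x, y, z in cm, then the gripper's target within -1 to 1 (fully open at 1, half-way at 0, shut at -1). In form: [rx, ry, rz, tx, ty, tz, hand, rx, ry, rz, tx, ty, tz, hand, ...]. A call has 1 to 20 rows; each row shifts and turns the commanded pose from where the row before left it; what a row does not reach is not made up. A row lasts 1/10 s, in which the tool goes at most 50 mm and 8.59 degrees, less where a joint would pass 70% of its speed; a pose out of reach is approached as far as the arm can. A call with a gripper value outside its range is refused whole. The fingers move at their own pace and stop on an object; the grip force is fixed at half the most. Time passes only in rows, so rows that do not move let the fingers close. It gives the time, the measured TCP pose, the force and the opening at its end, in the units of the state.
- read_state(): the state, without advancing time (a new reading comes with each control period).
- capture(name): name is "side" or "top" or "wrist"; returns a dict with "pixels" (384x512x3 uint8, red, green, blue), "vertical_fov" (degrees; the focal length in pixels is half the picture's height over the tangent of half this angle, whatever the lens; pixels are square), "cx", "cy" (the principal point, pixels), "rvec" (rotation vector, rad) and "tvec" (3), from world to camera coordinates, as OpenCV has them. Camera axes: x right, y down, z forward; pixel columns grow to the right and rows downward; lengths in m; the calibration is good to about 2 mm. A picture is of the moment at which its call begins. There is no depth.
- hand_in(): hands the job in, once; it reports no verdict.
The state is a dict: "time_s": time; "joint_positions": joint angles; "qvel": joint speeds; "tau": joint torques, N m; "position": TCP position; "tcp_rot": TCP orientation; "force": force on the tool from outside, world axes, zero at the start; "moment": the same for the moment, N m; "opening": opening from 0.0 (shut) to 1.0 (fully open).
Only numpy, scipy, OpenCV 4.12 (cv2) and the standard library are available. Lean on these libraries where they do the work, as an engineer would, in place of code of your own. Each camera call takes 0.05 s, during which the arm holds its last target.

## Task

Lift the cooker lid off the sloped rack and lay it flat, knob up, in the middle of the black tray. Then put the grey case flat on the middle of the empty slope, end-on with one short end up against the yellow backstop, and stack the blue case flat and square on top of it, its short end also up against the backstop. Set everything down without dropping it, and leave the other things on the bench where they are.

Things in the scene. Friction and masses are not known exactly. Their poses are not given: they have to be found in the camera images.
- lid_knob (a point): Cooker lid: steel disc 150 mm across, flat underside, 5 mm thick at the rim, 12 mm at the middle; upright round black knob 36 mm across in its centre, from 12 to 54 mm above the underside. Starts knob-up on the sloped deck, tilted with it, rim near the backstop. Point: on the knob's axis, 35 mm above the underside; z along the knob, away from the lid. About 0.3 kg.
- deck: Top face of the fixed sloped rack: aluminium plate 200 x 200 mm, no side walls; a yellow backstop plate 8 mm thick stands square to it, 102 mm high, along the low edge nearer the robot. Origin: on the plate, mid-line, at the backstop's face, 35 mm above the table. x: up the slope (15 degrees), away from the backstop, 0 to 200 mm; y: along the backstop, -100 to 100; z: square to the plate.
- tray: Fixed shallow black square tray on the table, 210 x 210 mm outside, walls 5 mm thick and 22 mm high, floor 5 mm thick. Origin: centre of its underside, x and y along its sides. It stands left or right of the rack.
- grey_case_centre (a point): Grey control-box case, the larger one: closed box 140 (x) x 64 (y) x 46 mm (z), vent slots on top, starts lying flat on a fixed green mat 4 mm thick. Its point is its centre. About 0.35 kg.
- blue_case_centre (a point): Blue control-box case, the smaller one: closed box 120 (x) x 56 (y) x 40 mm (z), vent slots on top, starts lying flat on the same green mat beside the grey one. Its point is its centre. About 0.25 kg.
- lid: The same cooker lid; origin at the centre of its underside.
- grey_case: The grey case; origin at the centre of its underside.
- blue_case: The blue case; origin at the centre of its underside.
- spool: Bystander: small orange wire spool, 48 mm across, 34 mm high, on the green mat beyond the cases. Origin under its centre.
- jar: Bystander: clear jar with red cap, 52 mm across, 65 mm high, beyond the tray. Origin under its centre.
- screwdriver: Bystander: screwdriver lying on the robot's side of the tray.
- element: Bystander: flat dark steel heating ring, 110 mm across, 10 mm high, lying beyond the rack.
- meter: Bystander: grey test meter 75 x 130 x 36 mm lying beyond the rack.
- wrench: Bystander: wrench lying close behind the rack.
Not all that is in view belongs to the job. Several things have the shape of the blue_case; the one meant has the colours described above.

How it is judged:
By the outcome, as a careful person would: the job done as asked, in the order asked, and still so for the second after the job is handed in, with the robot touching nothing.
It also fails if it takes over 62 s, if anything falls off the work surface, if the arm or the gripper's body presses on something with over 40 N, if the wrist force passes 120 N, or if a joint passes its speed limit or range.

## Working session

There is one attempt and no reset: what is moved stays moved. The work goes in short steps, Python scripts to look and compute and a tool call to move; the robot and the scene stay as the last step left them, time stands still between calls to the robot, and variables do not carry over. Pictures are saved under pics/ and viewed, and the job is handed in when it is done.

Besides the shell and the picture viewer there is one more tool, called after "Call:" by a JSON object that holds its "api" and its "payload". send_rows: Moves the arm, as the interface text tells. Its arguments: {"type":"object","properties":{"moves":{"type":"array","items":{"type":"number"}}},"required":["moves"]}

```bash
mkdir -p pics
python3 - <<'E'
from rig import *
import cv2,pickle
for n in ["side","top","wrist"]:
    c=capture(n); cv2.imwrite(f"pics/{n}0.png",c["pixels"][:,:,::-1]); pickle.dump(c,open(f"pics/{n}0.pkl","wb"))
    print(n,c["vertical_fov"],c["cx"],c["cy"],c["rvec"],c["tvec"])
print(read_state())
E
```

```text
side 42.91764785851007 257.6718003268939 186.95653512197572 [ 2.03541938 -0.43349769  0.25379984] [-0.43660447  0.19012714  1.52389129]
top 52.32686156681196 253.85585847506036 185.48519956037592 [ 2.13817761 -2.11178686  0.18856366] [0.01216243 0.50699498 1.34722301]
wrist 66.19476306458037 260.2168694318179 193.4581845276383 [-2.49365421  1.53222014  0.19033939] [-0.6241673  -0.03027126  0.38939784]
{'time_s': 0.15, 'joint_positions': array([-7.34242101e+01,  3.02665586e+01,  8.21391357e+01,  3.50195819e-04,
        6.76888096e+01, -1.02273874e+01]), 'qvel': array([-0.05455983, -0.1123114 , -0.41558576,  0.01250396,  0.09920264,
        0.08635013]), 'tau': array([ 1.20191002e-03, -4.40427268e+01, -1.76842761e+01,  6.32343628e-02,
        5.52343950e-02, -1.17605127e-04]), 'position': array([ 0.28169587, -0.55729763,  0.22180043]), 'tcp_rot': array([[ 8.92561931e-01,  4.50924586e-01, -4.65128068e-04],
       [ 4.50924727e-01, -8.92560579e-01,  1.58247314e-03],
       [ 2.98421070e-04, -1.62219303e-03, -9.99998640e-01]]), 'force': array([-0.30642312,  0.10301039,  0.32688783]), 'moment': array([ 0.00966745,  0.01316605, -0.0170854 ]), 'opening': 1.0030201052088654}
```

View pics/side0.png

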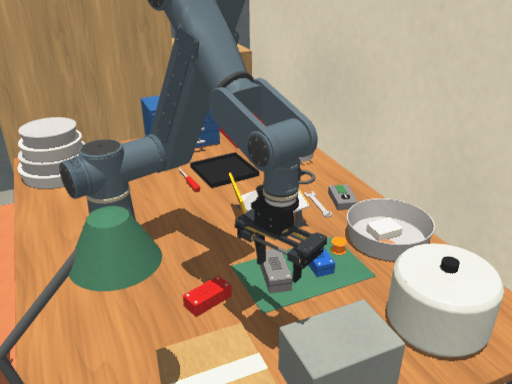

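View pics/top0.png

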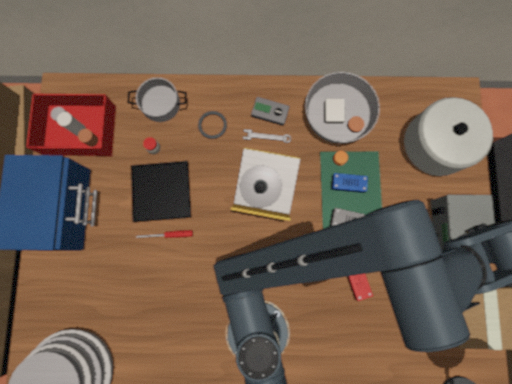

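View pics/wrist0.png

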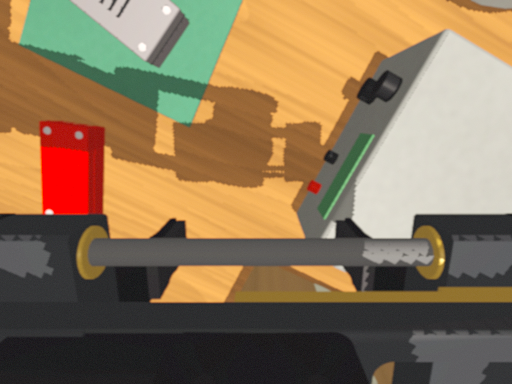

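```bash
cat > h.py <<'E'
import numpy as np,cv2,pickle
from scipy.spatial.transform import Rotation as R
def load(n): return pickle.load(open(f"pics/{n}.pkl","rb"))
def K(c):
    f=c["pixels"].shape[0]/2/np.tan(np.radians(c["vertical_fov"]/2))
    return np.array([[f,0,c["cx"]],[0,f,c["cy"]],[0,0,1.]])
def proj(c,P): return cv2.projectPoints(np.atleast_2d(P).astype(float),np.array(c["rvec"]),np.array(c["tvec"]),K(c),None)[0].reshape(-1,2)
def ray(c,uv):
    Rm=cv2.Rodrigues(np.array(c["rvec"]))[0]; o=-Rm.T@np.array(c["tvec"])
    d=Rm.T@np.linalg.inv(K(c))@np.array([uv[0],uv[1],1.]); return o,d/np.linalg.norm(d)
def atz(c,uv,z):
    o,d=ray(c,uv); return o+d*(z-o[2])/d[2]
def onplane(c,uv,p0,n):
    o,d=ray(c,uv); return o+d*(np.dot(np.array(p0)-o,n)/np.dot(d,n))
def tri(obs):
    A=np.zeros((3,3));b=np.zeros(3)
    for c,uv in obs:
        o,d=ray(c,uv);M=np.eye(3)-np.outer(d,d);A+=M;b+=M@o
    return np.linalg.solve(A,b)
def crop(c,x0,y0,x1,y1,s,name):
    im=c["pixels"][y0:y1,x0:x1,::-1]; im=cv2.resize(im,None,fx=s,fy=s,interpolation=cv2.INTER_CUBIC)
    for x in range((x0+9)//10*10,x1,10): cv2.putText(im,str(x),((x-x0)*s,8),0,.3,(0,255,255),1); cv2.line(im,((x-x0)*s,10),((x-x0)*s,14),(0,255,255),1)
    for y in range((y0+9)//10*10,y1,10): cv2.putText(im,str(y),(0,(y-y0)*s+4),0,.3,(0,255,255),1); cv2.line(im,(22,(y-y0)*s),(26,(y-y0)*s),(0,255,255),1)
    cv2.imwrite(f"pics/{name}.png",im)
def snap(n,name):
    from rig import capture
    c=capture(n); pickle.dump(c,open(f"pics/{name}.pkl","wb")); cv2.imwrite(f"pics/{name}.png",c["pixels"][:,:,::-1]); return c
E
python3 - <<'E'
from h import *
t=load("top0")
crop(t,120,140,310,230,4,"t_a")
crop(t,310,140,400,230,6,"t_b")
print(ray(t,(256,192)))
E
```

```text
(array([0.25633267, 0.01162764, 1.41646039]), array([ 1.63429793e-01, -7.82754537e-04, -9.86554656e-01]))
```

View pics/t_a.png

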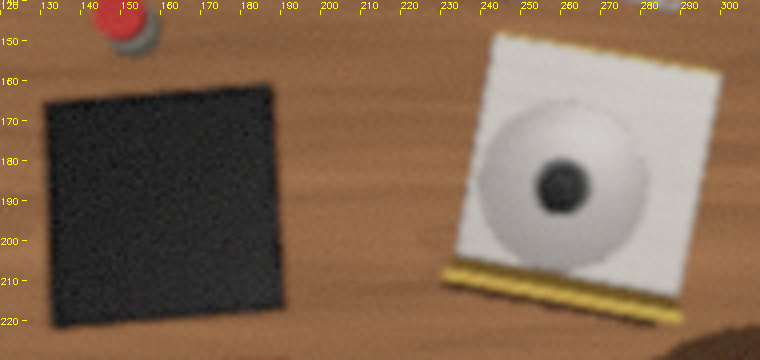

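View pics/t_b.png

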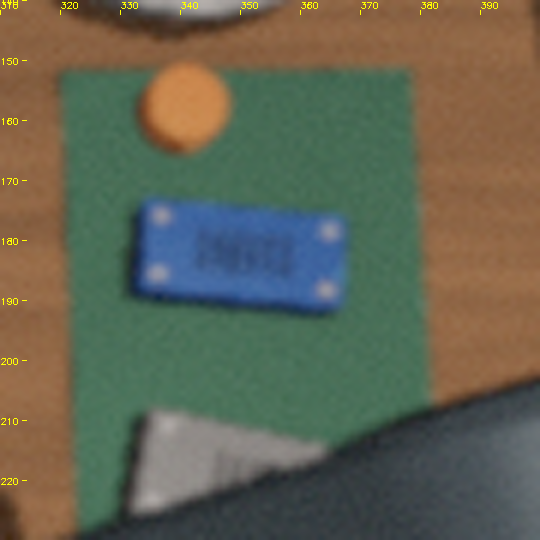

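```bash
cat > fit.py <<'E'
from h import *
from scipy.optimize import least_squares
def box_fit(c,uv,pts,z,x0):
    uv=np.array(uv,float)
    def f(p):
        co,s=np.cos(p[2]),np.sin(p[2]); P=np.array(pts)/1000
        W=np.c_[p[0]+co*P[:,0]-s*P[:,1],p[1]+s*P[:,0]+co*P[:,1],P[:,2]+z]
        return (proj(c,W)-uv).ravel()
    r=least_squares(f,x0); return r.x,np.abs(r.fun).reshape(-1,2).round(1)
def deckT(p):
    th=np.radians(15);xa=np.array([np.cos(th),0,np.sin(th)]);za=np.array([-np.sin(th),0,np.cos(th)])
    Rz=R.from_euler('z',p[2]).as_matrix()
    return Rz@np.c_[xa,[0,1,0],za], np.array([p[0],p[1],0.035])
def deck_fit(c,uv,pts,x0):
    uv=np.array(uv,float)
    def f(p):
        M,o=deckT(p); return (proj(c,(M@np.array(pts).T/1000).T+o)-uv).ravel()
    r=least_squares(f,x0); return r.x,np.abs(r.fun).reshape(-1,2).round(1)
E
python3 - <<'E'
from fit import *
t=load("top0")
p,e=deck_fit(t,[(244.3,148.3),(300,158),(290.3,213.3),(233.8,204.3)],[(200,100,0),(200,-100,0),(0,-100,0),(0,100,0)],[.4,0,-.1])
print("deck",p,np.degrees(p[2]),e)
M,o=deckT(p)
print("backstop top proj",proj(t,(M@(np.array([[0,100,102],[-8,100,102],[0,-100,102],[-8,-100,102]]).T/1000)).T+o))
k=onplane(t,(260.5,186.7),o+M[:,2]*.054,M[:,2]); print("knob deck",M.T@(k-o),k)
print("lid at x=75 rim proj",proj(t,[o+M@np.array([.1+.075*np.cos(a),.075*np.sin(a),.005]) for a in np.arange(4)*np.pi/2]))
p,e=box_fit(t,[(131.2,165.8),(187.5,161.2),(191,216.7),(133.2,221.8)],[(105,105,0),(105,-105,0),(-105,-105,0),(-105,105,0)],.022,[.5,.3,0]); print("tray",p,np.degrees(p[2]),e)
p,e=box_fit(t,[(333.7,173.3),(367.7,175.8),(367.5,191.7),(332.8,188.3)],[(28,60,0),(28,-60,0),(-28,-60,0),(-28,60,0)],.044,[.5,-.3,0]); print("blue(xaxis=yaw+90)",p,np.degrees(p[2]),e)
s=load("side0"); crop(s,160,130,320,300,4,"s_a")
E
```

```text
deck [ 0.4249637  -0.01216732 -0.16322413] -9.35205362514033 [[0.4 0. ]
 [0.  0. ]
 [0.3 0.4]
 [0.7 0.4]]
backstop top proj [[231.53679607 207.74550033]
 [231.14095117 210.11135104]
 [291.34820221 218.31201251]
 [290.91896831 220.68487581]]
knob deck [0.0811621 0.01838   0.054    ] [ 0.49151455 -0.00449994  0.10816629]
lid at x=75 rim proj [[270.64618944 160.18598823]
 [246.02019571 177.58486684]
 [263.35305559 202.07709886]
 [288.02361714 184.88364857]]
tray [0.48689928 0.35540647 0.10140107] 5.809853078137875 [[0.4 0.5]
 [0.5 0.8]
 [0.4 0.5]
 [0.5 0.7]]
blue(xaxis=yaw+90) [ 0.52311641 -0.32635249 -0.07457031] -4.272563810970148 [[0.3 0.1]
 [0.2 0.2]
 [0.5 0.3]
 [0.4 0.2]]
```

View pics/s_a.png

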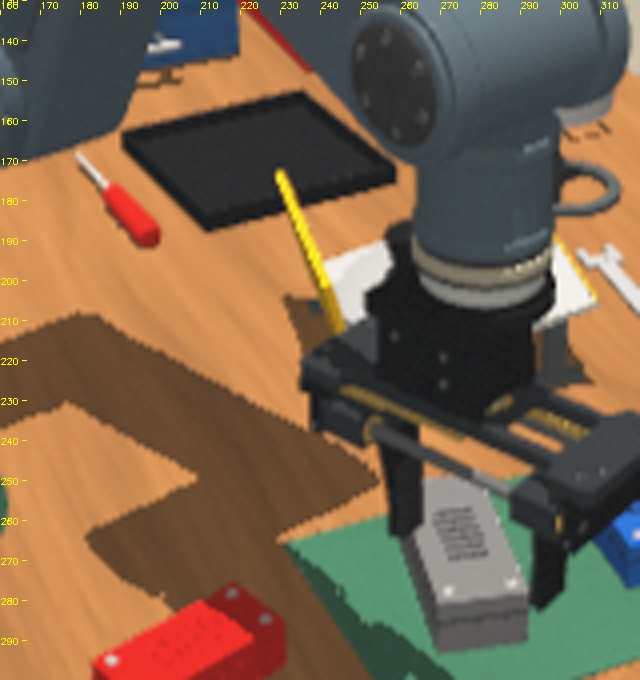

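```bash
cat >> fit.py <<'E'
DECK=[0.4249637,-0.01216732,-0.16322413]
def toolrot_on_deck(p,flip=True):
    M,o=deckT(p); z=-M[:,2]; y=-M[:,1] if flip else M[:,1]; x=np.cross(y,z); return np.c_[x,y,z]
def delta(Rt,pt):
    from rig import read_state
    s=read_state(); rv=R.from_matrix(Rt@s["tcp_rot"].T).as_rotvec(degrees=True)
    print("turn",rv.round(2),"|",np.linalg.norm(rv).round(1),"shift cm",((np.array(pt)-s["position"])*100).round(2),"t",s["time_s"])
E
python3 - <<'E'
from fit import *
M,o=deckT(DECK); Rt=toolrot_on_deck(DECK); print(Rt.round(3))
k=o+M@np.array([.0812,.0184,.016]); print("grasp",k); delta(Rt,k+M[:,2]*.12)
E
```

```text
[[ 0.953 -0.163  0.255]
 [-0.157 -0.987 -0.042]
 [ 0.259 -0.    -0.966]]
grasp [ 0.50125832 -0.00608437  0.07147092]
turn [  2.22 -15.07 -35.96] | 39.1 shift cm [18.89 55.63 -3.44] t 0.15
```

Call:
{"api": "send_rows", "payload": {"moves": [0.185,-1.256,-3.0,1.57,4.6,-0.28,1,0.185,-1.256,-3.0,1.57,4.6,-0.28,1,0.185,-1.256,-3.0,1.57,4.6,-0.28,1,0.185,-1.256,-3.0,1.57,4.6,-0.28,1,0.185,-1.256,-3.0,1.57,4.6,-0.28,1,0.185,-1.256,-3.0,1.57,4.6,-0.28,1,0.185,-1.256,-3.0,1.57,4.6,-0.28,1,0.185,-1.256,-3.0,1.57,4.6,-0.28,1,0.185,-1.256,-3.0,1.57,4.6,-0.28,1,0.185,-1.256,-3.0,1.57,4.6,-0.28,1,0.185,-1.256,-3.0,1.57,4.6,-0.28,1,0.185,-1.256,-3.0,1.57,4.6,-0.28,1,0,0,0,0,0,0,1,0,0,0,0,0,0,1]}}

```text
time_s: 1.55
position: [0.4693, -0.0068, 0.1889]
tcp_rot: [[0.955, -0.156, 0.253], [-0.15, -0.988, -0.042], [0.257, 0.002, -0.967]]
force: [-0.3, -0.7, -0.3]
opening: 1.001
```

Run:
```python
from fit import *
M,o=deckT(DECK); Rt=toolrot_on_deck(DECK)
k=o+M@np.array([.0812,.0184,.016]); delta(Rt,k)
from rig import *; s=read_state();print(s["joint_positions"].round(1))
for n in ["wrist","side","top"]: c=snap(n,n+"1")
c=load("wrist1"); print(c["rvec"],c["tvec"]); print("knob top proj",proj(c,o+M@np.array([.0812,.0184,.054])))
crop(load("side1"),160,130,340,300,4,"s_b"); crop(load("top1"),310,140,400,260,6,"t_c")
```

```text
turn [ 0.11 -0.15 -0.37] | 0.4 shift cm [  3.2    0.08 -11.75] t 1.55
[-15.6  16.9 116.7   3.   31.7  81.1]
[ 2.03748718 -2.38256883  0.02052814] [0.06524895 0.49171218 0.35648405]
knob top proj [[253.01083461 197.99499335]]
```

View pics/wrist1.png

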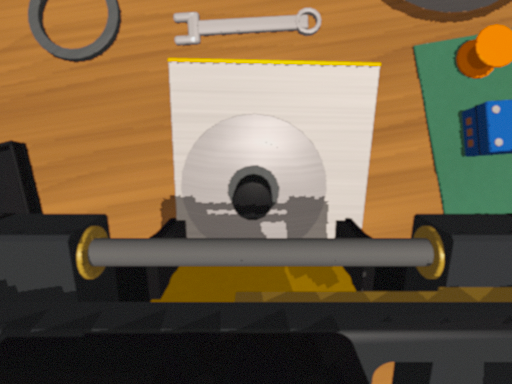

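View pics/s_b.png

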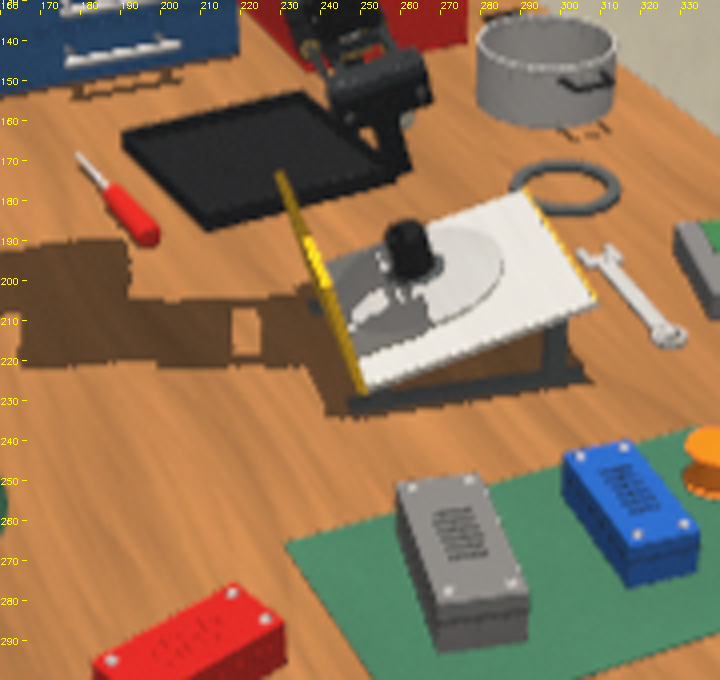

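View pics/t_c.png

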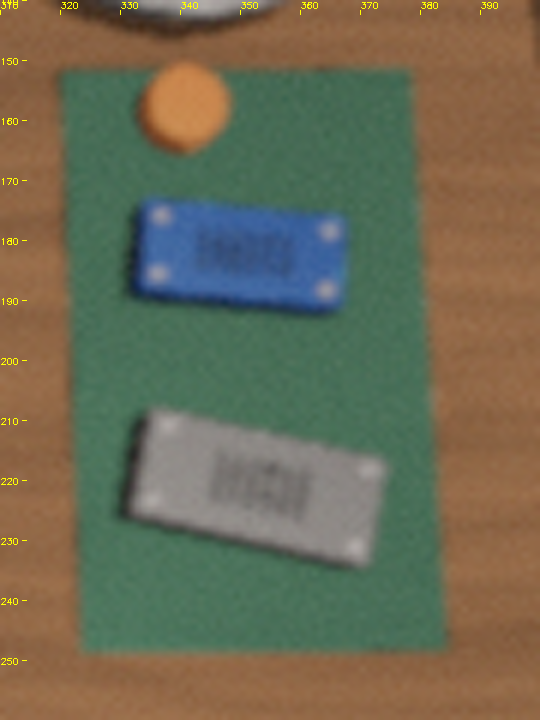

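Run:
```python
from fit import *
t=load("top1");s=load("side1");w=load("wrist1")
D={"fl":(200,100,0),"fr":(200,-100,0),"nr":(0,-100,0),"nl":(0,100,0),"tr":(0,-100,102),"tl":(-4,100,102)}
obs=[(t,(244.3,148.3),"fl"),(t,(300,158),"fr"),(t,(290.3,213.3),"nr"),(t,(233.8,204.3),"nl"),(w,(168,60),"fl"),(w,(380,64),"fr"),(s,(309.2,204.3),"fr"),(s,(291.5,177.5),"fl"),(s,(251,227.5),"nr"),(s,(230,173.5),"tl")]
def f(p):
    M,o=deckT(p); return np.concatenate([(proj(c,o+M@np.array(D[k])/1000)[0]-uv) for c,uv,k in obs])
r=least_squares(f,[.425,-.012,-.163],loss="soft_l1"); print(r.x,np.degrees(r.x[2]));print(f(r.x).reshape(-1,2).round(1))
def bf(obs,L,W,z,x0):
    C=np.array([(L/2,W/2),(L/2,-W/2),(-L/2,-W/2),(-L/2,W/2)])/1000
    def g(p):
        a=R.from_euler('z',p[2]).as_matrix()
        return np.concatenate([proj(c,np.r_[p[:2],z]+a@np.r_[C[i],0])[0]-uv for c,uv,i in obs])
    r=least_squares(g,x0,loss="soft_l1"); print(r.x,np.degrees(r.x[2]));print(g(r.x).reshape(-1,2).round(1))
# idx: 0=(+L,+W) with L axis along +y (yaw~90): +W = -x side ; 
bf([(t,(331.7,225.8),0),(t,(335,208.3),1),(t,(374.3,216.3),2),(t,(371.7,234.3),3),(s,(259.2,251.2),0),(s,(279.5,249),1),(s,(292,278),2),(s,(269.2,281),3)],140,64,.05,[.42,-.33,1.4])
bf([(t,(332.8,188.3),0),(t,(333.7,173.3),1),(t,(367.7,175.8),2),(t,(367.5,191.7),3),(s,(300.5,244),0),(s,(317.5,240.5),1),(s,(334.5,262.5),2),(s,(316.5,266.5),3)],120,56,.044,[.52,-.33,1.5])
```

```text
[ 0.42509031 -0.01076975 -0.17161885] -9.833035606806277
[[-0.3 -0.1]
 [ 0.1  0.2]
 [-0.8  0.6]
 [ 0.4 -0.7]
 [ 0.3  0.1]
 [-0.1 -0.2]
 [ 0.3  0.7]
 [-0.7 -0.1]
 [ 0.6 -0.9]
 [-0.8 -0.5]]
[ 0.38335419 -0.33061458  1.36267532] 78.07554461323527
[[ 0.2 -0. ]
 [ 0.3 -0.3]
 [ 0.3  0.4]
 [-0.1  0.3]
 [-0.9 -0.5]
 [ 0.1 -1.1]
 [ 0.5 -0.1]
 [ 0.1  0.1]]
[ 0.52249922 -0.32670538  1.47787414] 84.6759510891779
[[ 0.4  0.1]
 [ 0.6 -0.2]
 [ 0.   0.7]
 [-0.6  0.1]
 [-0.3 -0.9]
 [-0.3 -0.9]
 [ 0.5  0.2]
 [ 0.4  0.1]]
```

Call:
{"api": "send_rows", "payload": {"moves": [0,-0.1,-0.3,0.8,0.02,-2.9,1,0,0,0,0.8,0.02,-2.9,1,0,0,0,0.8,0.02,-2.9,1,0,0,0,0.8,0.02,-2.9,1,0,0,0,0,0,0,1,0,0,0,0,0,0,-1,0,0,0,0,0,0,-1,0,0,0,0,0,0,-1,0,0,0,0,0,0,-1,0,0,0,0,0,0,-1,0,0,0,0,0,0,-1,0,0,0,0,0,0,-1]}}

```text
time_s: 2.9
position: [0.5015, -0.0075, 0.0733]
tcp_rot: [[0.953, -0.166, 0.255], [-0.16, -0.986, -0.045], [0.259, 0.002, -0.966]]
force: [1.4, 3.8, 1.9]
opening: 0.451
```

Run:
```python
from fit import *
from rig import *
s=read_state(); M,o=deckT([0.42509,-0.01077,-0.17162]); print("tcp in deck",M.T@(s["position"]-o),s["opening"],s["force"],s["joint_positions"].round(1))
snap("side","side2"); snap("wrist","wrist2"); crop(load("side2"),160,120,340,260,4,"s_c")
```

```text
tcp in deck [0.08208527 0.01631832 0.01769364] 0.4507812497706132 [1.35045786 3.80635299 1.8666358 ] [-14.4  33.1 118.3   4.9  13.7  80.6]
```

View pics/s_c.png

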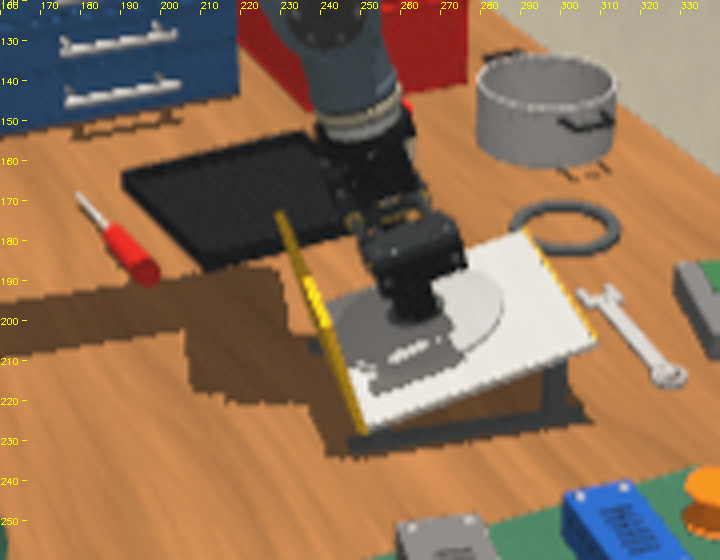

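Call:
{"api": "send_rows", "payload": {"moves": [0,0,0,-0.26,0.04,0.97,-1,0,0,0,-0.5,0.08,1.9,-1,0,0,0,-0.8,0.12,2.9,-1,0,0,0,-1.0,0.16,3.8,-1,0,0,0,-0.8,0.12,3,-1,0,0,0,0,0,0,-1]}}

```text
time_s: 3.6
position: [0.4685, -0.0026, 0.2024]
tcp_rot: [[0.951, -0.166, 0.261], [-0.159, -0.986, -0.047], [0.265, 0.003, -0.964]]
force: [1.0, 0.2, -2.2]
opening: 0.403
```

Run:
```python
from fit import *
t=load("top1");s=load("side1")
C=np.array([(105,105,0),(105,-105,0),(-105,-105,0),(-105,105,0)])/1000
obs=[(t,(131.2,165.8),0),(t,(187.5,161.2),1),(t,(191,216.7),2),(t,(133.2,221.8),3),(s,(190.5,163),3),(s,(235.7,153),0),(s,(259,171.2),1)]
def g(p):
    a=R.from_euler('z',p[2]).as_matrix()
    return np.concatenate([proj(c,np.r_[p[:2],.022]+a@C[i])[0]-uv for c,uv,i in obs])
r=least_squares(g,[.487,.355,.1],loss="soft_l1"); print(r.x,np.degrees(r.x[2]));print(g(r.x).reshape(-1,2).round(1))
a=np.radians(-84+0);Rt=np.c_[[np.sin(-a),np.cos(a),0],[np.cos(a),np.sin(a),0],[0,0,-1]]
print(np.linalg.det(Rt),Rt.round(2)); delta(Rt,np.r_[r.x[:2],.15])
snap("side","side3"); crop(load("side3"),160,90,340,240,4,"s_d")
from rig import read_state; s=read_state();print(s["force"],s["opening"],s["joint_positions"])
```

```text
[0.48731832 0.35509177 0.09730614] 5.575231102946474
[[-0.2 -0.7]
 [ 0.7 -0.8]
 [ 0.4  0.6]
 [-0.5  0.4]
 [-0.7 -0.2]
 [-0.4 -0.8]
 [ 0.6  0.2]]
1.0 [[ 0.99  0.1   0.  ]
 [ 0.1  -0.99  0.  ]
 [ 0.    0.   -1.  ]]
turn [ 0.63 15.43 15.43] | 21.8 shift cm [ 1.88 35.77 -5.24] t 3.6
[-0.43225703 -0.77030277 -2.20659375] 0.4079094376009116 [-14.88275746  15.42455791 116.25785897   2.32061372  33.16583312
  82.87676599]
```

View pics/s_d.png

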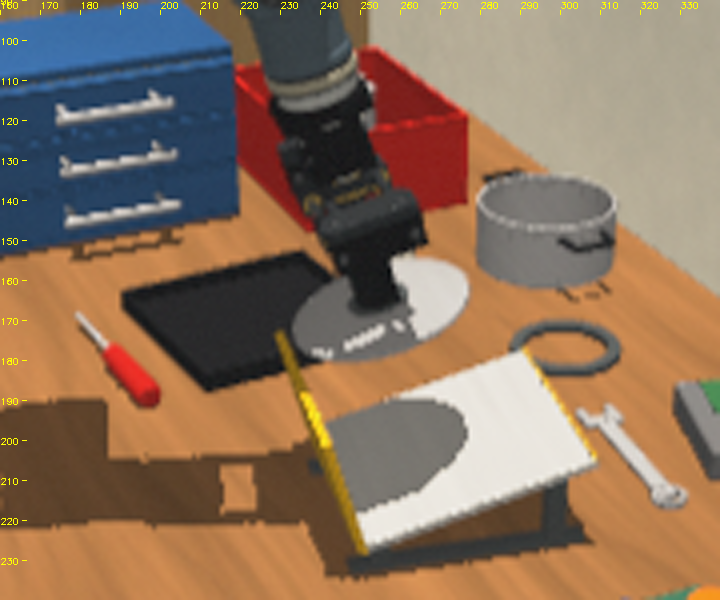

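Call:
{"api": "send_rows", "payload": {"moves": [0.06,1.54,1.54,0.19,2,-0.4,-1,0.06,1.54,1.54,0.19,3.7,-0.4,-1,0.06,1.54,1.54,0.19,4.2,-0.4,-1,0.06,1.54,1.54,0.19,4.2,-0.5,-1,0.06,1.54,1.54,0.19,4.2,-0.5,-1,0.06,1.54,1.54,0.19,4.2,-0.6,-1,0.06,1.54,1.54,0.19,4.2,-0.6,-1,0.06,1.54,1.54,0.19,4.2,-0.6,-1,0.06,1.54,1.54,0.19,3,-0.6,-1,0.06,1.54,1.54,0.19,1.8,-0.6,-1,0,0,0,0,0,0,-1,0,0,0,0,0,0,-1]}}

```text
time_s: 4.85
position: [0.4857, 0.3539, 0.1444]
tcp_rot: [[0.995, 0.104, -0.01], [0.104, -0.995, -0.003], [-0.01, 0.002, -1.0]]
force: [0.0, -0.3, -2.1]
opening: 0.408
```

Run:
```python
from fit import *
a=np.radians(-84+0);Rt=np.c_[[np.sin(-a),np.cos(a),0],[np.cos(a),np.sin(a),0],[0,0,-1]]
delta(Rt,np.r_[.4873,.3551,.023])
s=snap("side","side4"); crop(s,160,70,310,210,5,"s_e")
t=snap("top","top4"); crop(t,110,140,230,240,6,"t_e")
w=snap("wrist","wrist4")
```

```text
turn [ 0.17 -0.57  0.03] | 0.6 shift cm [  0.16   0.12 -12.14] t 4.85
```

View pics/s_e.png

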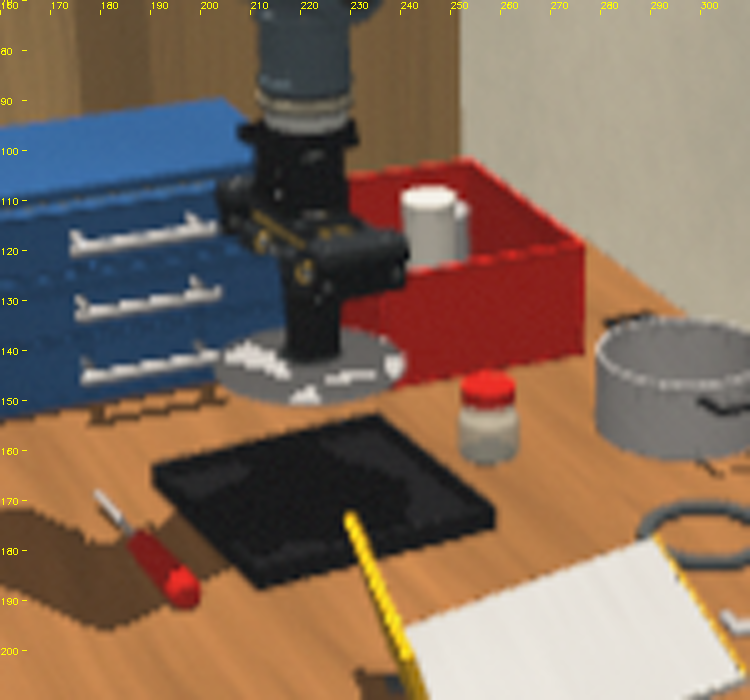

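View pics/t_e.png

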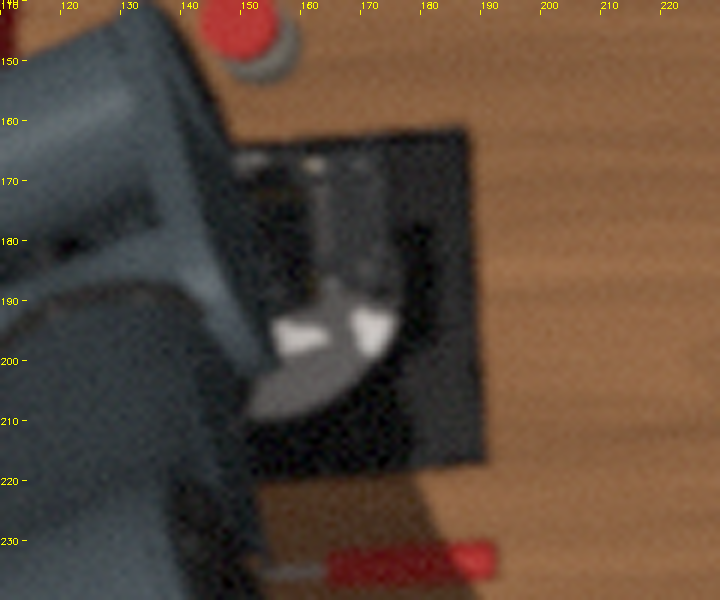

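View pics/wrist4.png

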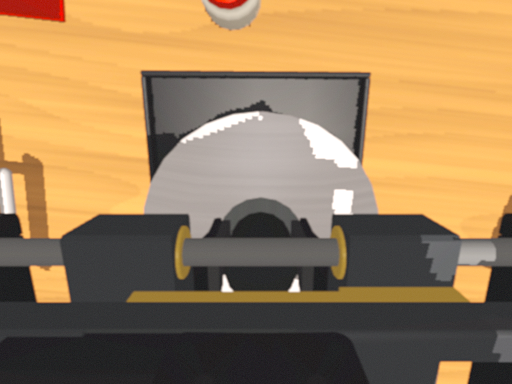

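Run:
```python
from fit import *
from rig import read_state
st=read_state(); a=np.linspace(0,2*np.pi,361)
for tilt in (-3,0,3):
  Rt=st["tcp_rot"]@R.from_euler('y',tilt,degrees=True).as_matrix()
  piv=st["position"]-st["tcp_rot"][:,2]*.019
  c=piv+Rt[:,2]*(.0367)
  P=np.array([c+Rt@np.array([.075*np.cos(x),.075*np.sin(x),-.005]) for x in a])
  s=proj(load("side4"),P);w=proj(load("wrist4"),P)
  print(tilt,"side u",s[:,0].min().round(1),s[:,0].max().round(1),"vmax",s[:,1].max().round(1),"vmin",s[:,1].min().round(1),"wrist top",w[:,1].min().round(1), w[np.argmin(w[:,1])].round(1))
```

```text
-3 side u 203.3 241.7 vmax 149.3 vmin 135.0 wrist top 105.8 [260.1 105.8]
0 side u 203.8 242.1 vmax 149.6 vmin 134.5 wrist top 102.3 [260.2 102.3]
3 side u 204.2 242.4 vmax 150.0 vmin 133.9 wrist top 99.0 [260.2  99. ]
```

Run:
```python
from fit import *
w=load("wrist4");t=load("top4")
a=R.from_euler('z',5.6,degrees=True).as_matrix()
P=[np.r_[.4873,.3551,.022]+a@np.array(q)/1000 for q in [(105,105,0),(105,-105,0),(100,100,0),(100,-100,0)]]
print(proj(w,P).round(1)); 
crop(w,120,50,400,240,2,"w_e"); 
# from wrist1, lid rim far point
w1=load("wrist1"); M,o=deckT([0.42509,-0.01077,-0.17162]); 
aa=np.linspace(0,2*np.pi,361)
for x in (.075,.078,.081):
  P=np.array([o+M@np.array([x+.075*np.cos(q),.0165+.075*np.sin(q),.005]) for q in aa]); u=proj(w1,P);print(x,u[:,1].min(),u[:,0].min(),u[:,0].max(),proj(w1,o+M@np.array([x,.0165,.054])))
crop(w1,160,50,400,240,3,"w_1")
```

```text
[[142.5  71.2]
 [374.4  72.8]
 [148.5  77.2]
 [368.3  78.6]]
0.075 116.31237015215353 182.31126363474894 327.91218429264995 [[254.13607704 204.83994702]]
0.078 113.10658236627293 182.1689163843452 328.12400562213134 [[254.1743701  201.52346062]]
0.081 109.88421037544963 182.02587469771333 328.3368597194865 [[254.21288389 198.18785773]]
```

View pics/w_1.png

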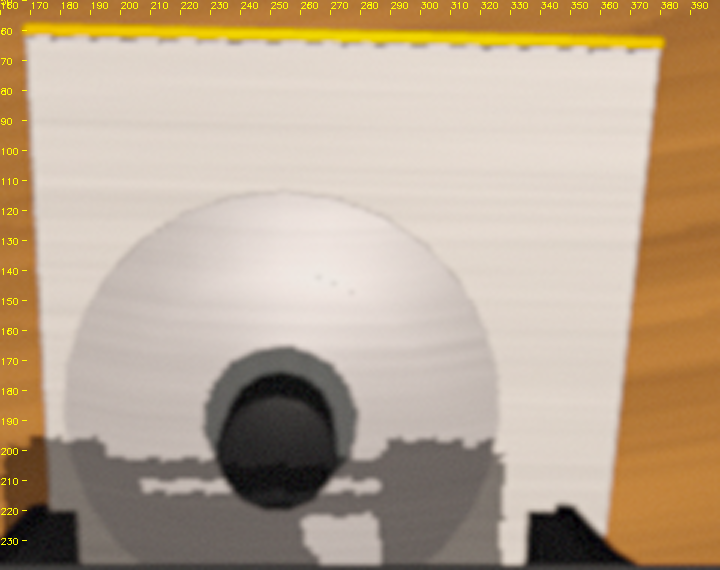

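View pics/w_e.png

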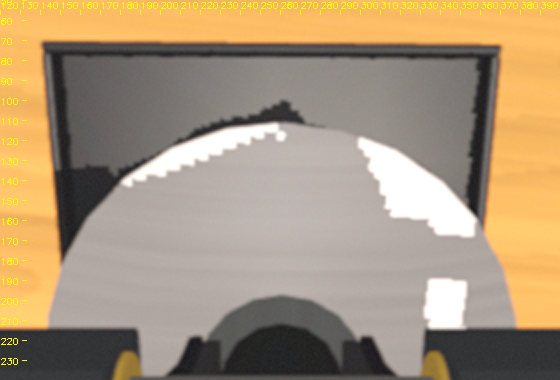

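Call:
{"api": "send_rows", "payload": {"moves": [0.1,-0.3,0,0.22,0.09,-2,-1,0.07,-0.27,0,0.22,0.09,-3,-1,0,0,0,0.22,0.08,-3,-1,0,0,0,0,0,-2,-1,0,0,0,0,0,-1.2,-1,0,0,0,0,0,-0.4,-1,0,0,0,0,0,0,-1]}}

```text
time_s: 5.7
position: [0.4937, 0.3568, 0.0309]
tcp_rot: [[0.995, 0.103, 0.004], [0.103, -0.995, 0.003], [0.004, -0.002, -1.0]]
force: [-0.0, 1.1, -2.4]
opening: 0.403
```

Call:
{"api": "send_rows", "payload": {"moves": [0,0,0,0,0,-0.15,-1,0,0,0,0,0,-0.1,-1,0,0,0,0,0,0,-1]}}

```text
time_s: 6.0
position: [0.4939, 0.3574, 0.0291]
tcp_rot: [[0.995, 0.104, 0.005], [0.104, -0.995, 0.003], [0.005, -0.003, -1.0]]
force: [0.4, -0.4, -2.4]
opening: 0.405
```

Call:
{"api": "send_rows", "payload": {"moves": [0,0,0,-0.1,-0.05,-0.2,-1,0,0,0,0,0,-0.15,-1,0,0,0,0,0,-0.1,-1,0,0,0,0,0,0,-1]}}

```text
time_s: 6.4
position: [0.4923, 0.3566, 0.0235]
tcp_rot: [[0.995, 0.104, 0.003], [0.104, -0.995, 0.002], [0.004, -0.002, -1.0]]
force: [-0.1, -0.3, -2.9]
opening: 0.404
```

Call:
{"api": "send_rows", "payload": {"moves": [0,0,0,0,0,-0.1,-1,0,0,0,0,0,0,-1]}}

```text
time_s: 6.6
position: [0.4926, 0.3567, 0.023]
tcp_rot: [[0.995, 0.104, 0.004], [0.104, -0.995, 0.003], [0.004, -0.002, -1.0]]
force: [-0.1, 0.2, -1.5]
opening: 0.406
```

Touching begins; check the centring before release.

Call:
{"api": "send_rows", "payload": {"moves": [0,0,0,0,0,-0.1,-1,0,0,0,0,0,0,-1]}}

```text
time_s: 6.8
position: [0.4926, 0.3567, 0.023]
tcp_rot: [[0.995, 0.104, 0.004], [0.104, -0.995, 0.003], [0.004, -0.002, -1.0]]
force: [-1.9, -0.9, 6.6]
opening: 0.407
```

Run:
```python
from fit import *
w=snap("wrist","wrist5"); crop(w,120,20,400,240,2,"w_f"); s=snap("side","side5"); crop(s,170,110,290,220,6,"s_f")
```

```text
(no output)
```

View pics/w_f.png

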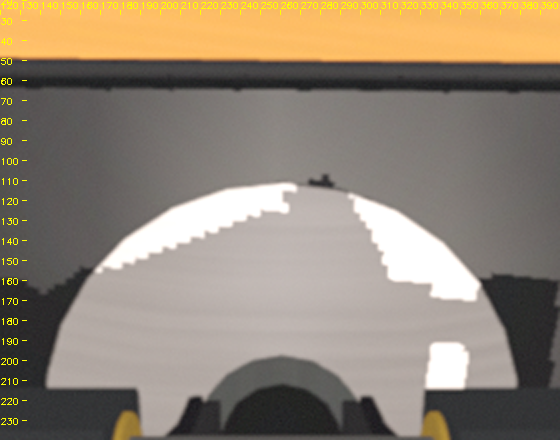

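View pics/s_f.png

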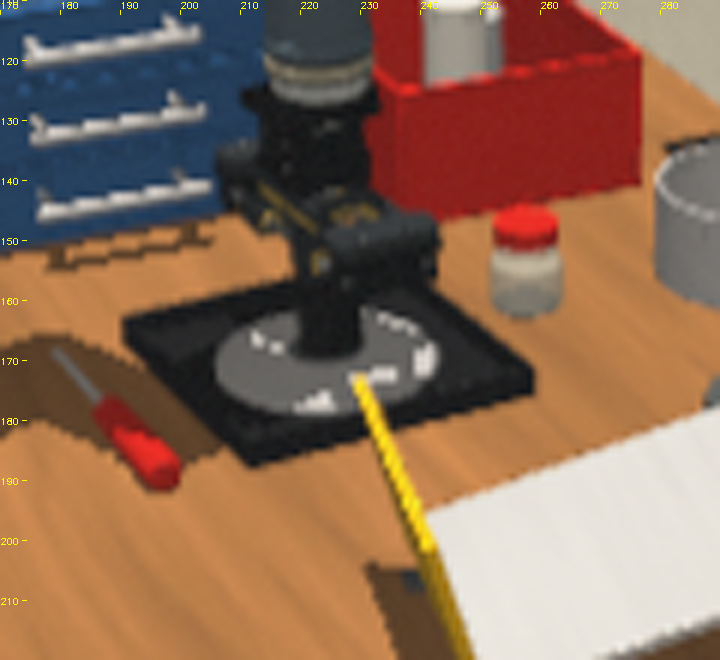

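Call:
{"api": "send_rows", "payload": {"moves": [0,0,0,0,0,0,0.3,0,0,0,0,0,0,0.3,0,0,0,0,0,0,0.5,0,0,0,0,0,0,0.5,0,0,0,0,0,2,0.5,0,0,0,0,0,4,1,0,0,0,0,0,4,1,0,0,0,-1,0,4,1,0,0,0,-3,-2,1,1]}}

```text
time_s: 7.8
position: [0.4584, 0.3398, 0.1768]
tcp_rot: [[0.994, 0.104, 0.018], [0.104, -0.995, 0.01], [0.019, -0.008, -1.0]]
force: [1.1, -0.5, 0.1]
opening: 0.972
```

Run:
```python
from fit import *
w=snap("wrist","wrist6"); s=snap("side","side6"); crop(s,170,130,270,210,7,"s_g")
```

```text
(no output)
```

View pics/wrist6.png

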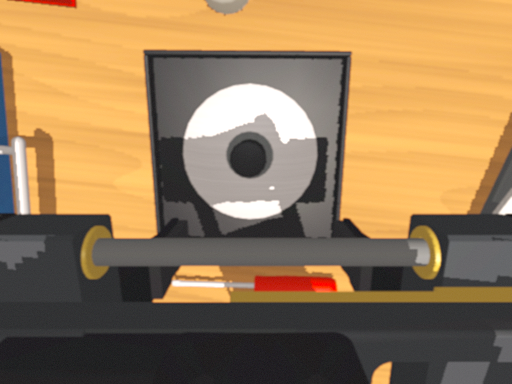

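View pics/s_g.png

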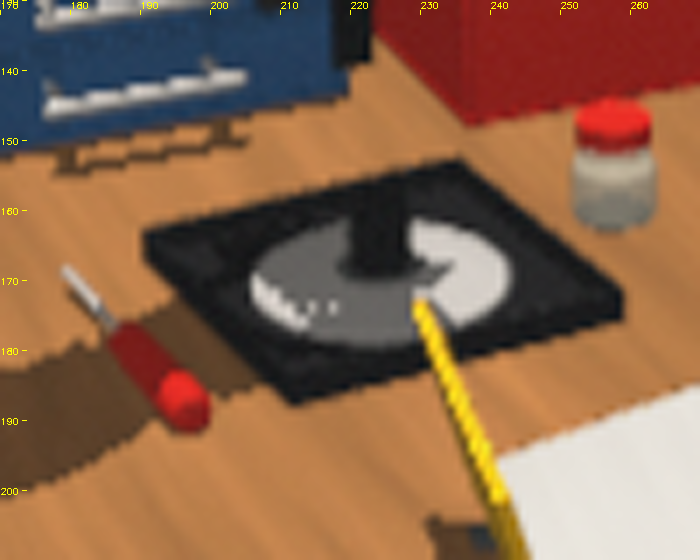

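```bash
cat >> fit.py <<'E'
DECK=[0.42509,-0.01077,-0.17162]
def down(yaw):
    a=np.radians(yaw); y=np.array([np.cos(a),np.sin(a),0]); z=np.array([0,0,-1.]); return np.c_[np.cross(y,z),y,z]
E
python3 - <<'E'
from fit import *
delta(down(-11.9),[.3834,-.3306,.15])
E
```

```text
turn [-1.100e-01  1.000e-02  7.212e+01] | 72.1 shift cm [ -6.53 -66.57  -2.34] t 7.9
```

Call:
{"api": "send_rows", "payload": {"moves": [0,0,4.24,-0.38,-2.3,0.8,1,0,0,4.24,-0.38,-3.9,0.8,1,0,0,4.24,-0.38,-4.2,0.8,1,0,0,4.24,-0.38,-4.2,0,1,0,0,4.24,-0.38,-4.2,0,1,0,0,4.24,-0.38,-4.2,0,1,0,0,4.24,-0.38,-4.2,0,1,0,0,4.24,-0.38,-4.2,0,1,0,0,4.24,-0.38,-4.2,0,1,0,0,4.24,-0.38,-4.2,0,1,0,0,4.24,-0.38,-4.2,0,1,0,0,4.24,-0.38,-4.2,-0.5,1,0,0,4.24,-0.38,-4.2,-0.8,1,0,0,4.24,-0.38,-4.2,-0.8,1,0,0,4.24,-0.38,-4.2,-0.8,1,0,0,4.24,-0.38,-3.6,-0.8,1,0,0,4.24,-0.38,-2.4,-0.8,1,0,0,0,0,0,0,1,0,0,0,0,0,0,1]}}

```text
time_s: 9.8
position: [0.3874, -0.331, 0.15]
tcp_rot: [[0.21, 0.978, -0.002], [0.978, -0.21, 0.006], [0.006, -0.004, -1.0]]
force: [0.7, -0.1, 0.1]
opening: 0.997
```

Run:
```python
from fit import *
w=snap("wrist","wrist7"); delta(down(-11.9),[.3834,-.3306,.014])
a=R.from_euler('z',78.1,degrees=True).as_matrix()
print(proj(w,[np.r_[.3834,-.3306,.05]+a@np.array(q)/1000 for q in [(70,32,0),(70,-32,0),(-70,-32,0),(-70,32,0)]]).round(1))
from rig import read_state; print(read_state()["joint_positions"].round(1))
```

```text
turn [-0.35 -0.13  0.13] | 0.4 shift cm [ -0.42  -0.03 -13.63] t 9.85
[[218.9 115.9]
 [293.  115.7]
 [289.6 263.9]
 [224.1 263.9]]
[-5.310e+01  2.760e+01  1.025e+02  1.000e-01  5.030e+01 -4.110e+01]
```

View pics/wrist7.png

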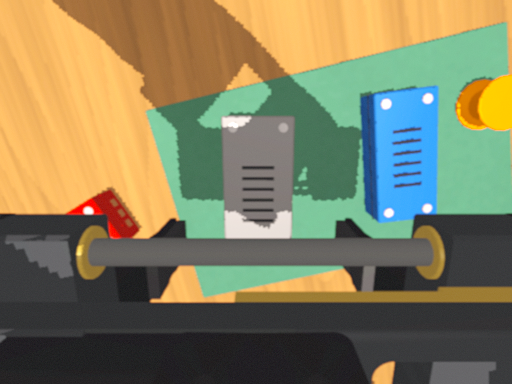

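Call:
{"api": "send_rows", "payload": {"moves": [-0.3,-0.1,0.1,-0.1,0,-2.5,1,0,0,0,-0.1,0,-4,1,0,0,0,0,0,-4,1,0,0,0,0,0,-2,1,0,0,0,0,0,-1,1,0,0,0,0,0,0,-1,0,0,0,0,0,0,-1,0,0,0,0,0,0,-1,0,0,0,0,0,0,-1,0,0,0,0,0,0,-1]}}

```text
time_s: 10.85
position: [0.3856, -0.3315, 0.017]
tcp_rot: [[0.205, 0.979, 0.0], [0.979, -0.205, -0.002], [-0.002, 0.001, -1.0]]
force: [-2.1, 1.5, 7.3]
opening: 0.734
```

Call:
{"api": "send_rows", "payload": {"moves": [0,0,0,0,0,0,-1,0,0,0,0,0,0,-1]}}

```text
time_s: 11.05
position: [0.3856, -0.3315, 0.017]
tcp_rot: [[0.205, 0.979, 0.0], [0.979, -0.205, -0.002], [-0.001, 0.001, -1.0]]
force: [-1.7, -0.0, 7.0]
opening: 0.732
```

Run:
```python
from fit import *
w=snap("wrist","wrist8"); s=snap("side","side8"); crop(s,220,200,360,310,5,"s_h")
M,o=deckT(DECK);Rt=toolrot_on_deck(DECK); delta(Rt,o+M@np.array([.08,0,.07]))
```

```text
turn [  9.4  -13.77 -87.44] | 89.0 shift cm [ 9.78 31.06 10.63] t 11.15
```

View pics/wrist8.png

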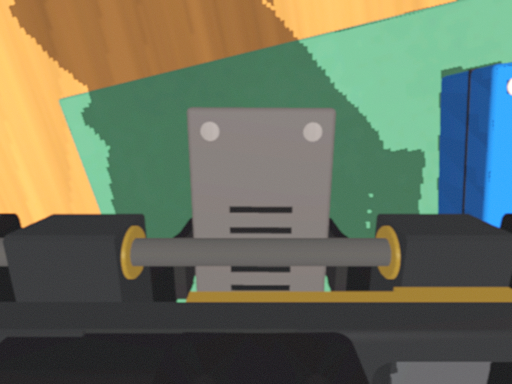

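View pics/s_h.png

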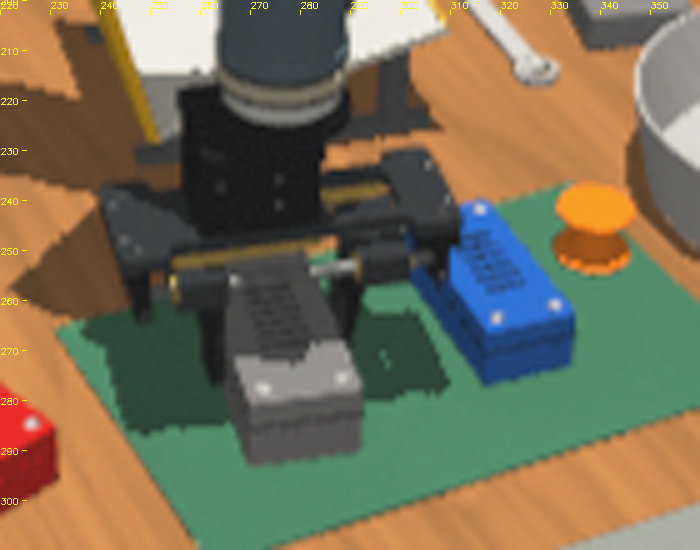

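Run:
```python
from fit import *
from rig import read_state
w=load("wrist8"); st=read_state()
T=st["tcp_rot"];p=st["position"]
for d in (-.004,0,.004):
  for h in (.046-.013,):
    print(d,proj(w,[p+T@np.array([d+.07,s*.032,-h]) for s in(1,-1)]).round(1))
```

```text
-0.004 [[335.6 119.5]
 [185.8 119.3]]
0 [[336.2 109.7]
 [185.2 109.6]]
0.004 [[336.8  99.9]
 [184.6  99.7]]
```

Call:
{"api": "send_rows", "payload": {"moves": [0,0,0,0,0,1.5,-1,0,0,0,0,0,3.5,-1,0,0,0,0,0,4.5,-1,0,0,0,0,0,4.5,-1,0,0,0,0,0,4,-1,0.671,-0.984,-6.246,0.607,2.234,-0.18,-1,0.671,-0.984,-6.246,0.607,2.234,-0.18,-1,0.671,-0.984,-6.246,0.607,2.234,-0.18,-1,0.671,-0.984,-6.246,0.607,2.234,-0.18,-1,0.671,-0.984,-6.246,0.607,2.234,-0.18,-1,0.671,-0.984,-6.246,0.607,2.234,-0.18,-1,0.671,-0.984,-6.246,0.607,2.234,-0.18,-1,0.671,-0.984,-6.246,0.607,2.234,-0.18,-1,0.671,-0.984,-6.246,0.607,2.234,-0.18,-1,0.671,-0.984,-6.246,0.607,2.234,-0.18,-1,0.671,-0.984,-6.246,0.607,2.234,-0.18,-1,0.671,-0.984,-6.246,0.607,2.234,-0.18,-1,0.671,-0.984,-6.246,0.607,2.234,-0.18,-1,0.671,-0.984,-6.246,0.607,2.234,-0.18,-1,0,0,0,0,0,0,-1]}}

```text
time_s: 13.15
position: [0.4689, -0.0159, 0.17]
tcp_rot: [[0.953, -0.168, 0.253], [-0.162, -0.986, -0.042], [0.256, -0.001, -0.967]]
force: [-0.4, -0.3, -4.3]
opening: 0.73
```

Call:
{"api": "send_rows", "payload": {"moves": [0,0,0,0,0,0,-1,0,0,0,0,0,0,-1]}}

```text
time_s: 13.35
position: [0.4707, -0.0194, 0.1707]
tcp_rot: [[0.952, -0.17, 0.255], [-0.164, -0.985, -0.044], [0.259, 0.0, -0.966]]
force: [0.3, -1.0, -3.6]
opening: 0.735
```

Run:
```python
from fit import *
w=snap("wrist","wrist9"); s=snap("side","side9"); crop(s,200,100,340,240,5,"s_i")
M,o=deckT(DECK);Rt=toolrot_on_deck(DECK); delta(Rt,o+M@np.array([.08,0,.03]))
from rig import read_state
st=read_state();print("deck",M.T@(st["position"]-o),st["force"],st["joint_positions"].round(1))
print(M.round(3))
print(proj(w,[o+M@np.array(q)/1000 for q in[(200,100,0),(200,-100,0),(150,-100,0),(150,100,0)]]).round(1))
```

```text
turn [0.02 0.03 0.02] | 0.0 shift cm [ 2.27 -0.29 -8.6 ] t 13.45
deck [ 0.08017905 -0.00106343  0.11902013] [ 0.24619539 -0.21321562 -3.61824505] [-17.3  19.1 117.8   4.1  28.2  79.2]
[[ 0.952  0.171 -0.255]
 [-0.165  0.985  0.044]
 [ 0.259  0.     0.966]]
[[146.2  56.4]
 [372.5  57. ]
 [367.4 115.4]
 [151.2 114.9]]
```

View pics/wrist9.png

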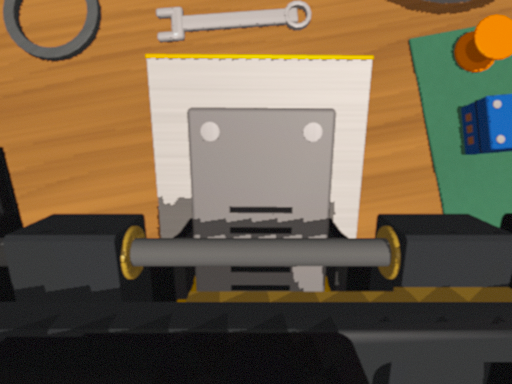

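View pics/s_i.png

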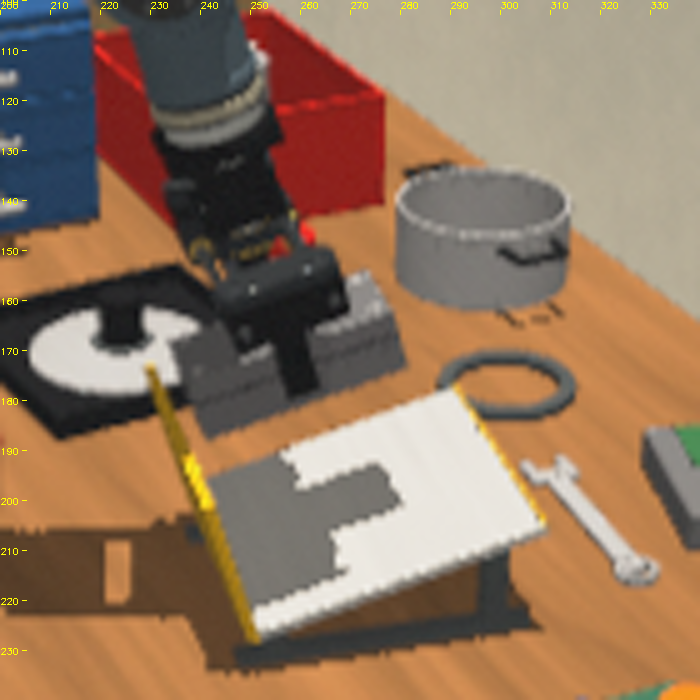

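Call:
{"api": "send_rows", "payload": {"moves": [0,0,0,0.5,-0.05,-1.9,-1,0,0,0,0.68,-0.05,-2.6,-1,0,0,0,0.6,-0.05,-2.3,-1,0,0,0,0.46,-0.04,-1.75,-1,0,0,0,0,0,0,-1,0,0,0,0,0,0,-1]}}

```text
time_s: 14.05
position: [0.4932, -0.0214, 0.0851]
tcp_rot: [[0.952, -0.171, 0.255], [-0.165, -0.985, -0.044], [0.259, 0.0, -0.966]]
force: [0.2, 0.8, -4.4]
opening: 0.733
```

Run:
```python
from fit import *
M,o=deckT(DECK);Rt=toolrot_on_deck(DECK); delta(Rt,o+M@np.array([.074,0,.017]))
from rig import read_state
st=read_state();print("deck",M.T@(st["position"]-o),st["force"])
s=snap("side","side10"); crop(s,200,130,320,240,6,"s_j")
```

```text
turn [ 0.   -0.01  0.02] | 0.0 shift cm [-0.2  -0.08 -1.45] t 14.05
deck [0.07953864 0.00112125 0.03051389] [ 0.2155526   0.76354433 -4.39846956]
```

View pics/s_j.png

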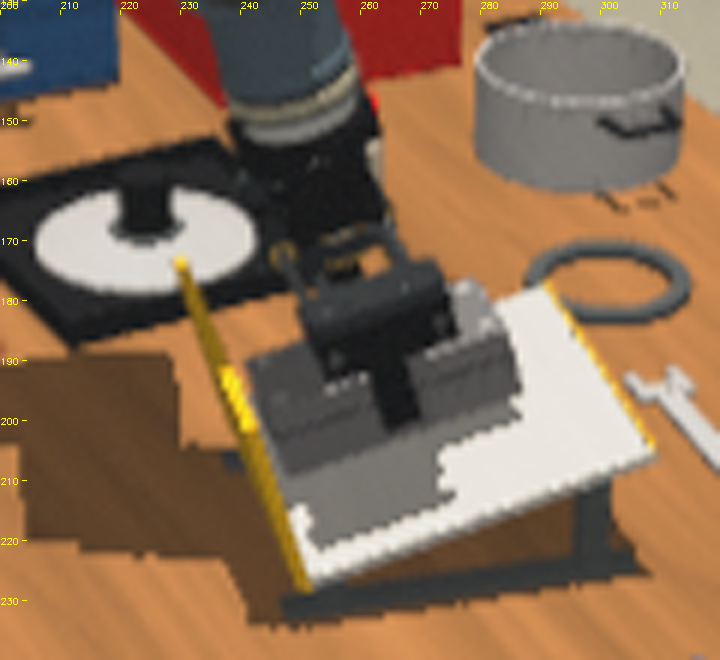

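Call:
{"api": "send_rows", "payload": {"moves": [0,0,0,-0.1,-0.04,-0.6,-1,0,0,0,-0.05,-0.04,-0.5,-1,0,0,0,-0.05,0,-0.3,-1,0,0,0,0,0,0,-1]}}

```text
time_s: 14.5
position: [0.4907, -0.0215, 0.0708]
tcp_rot: [[0.952, -0.17, 0.255], [-0.164, -0.985, -0.044], [0.258, -0.0, -0.966]]
force: [-1.0, 0.5, -4.0]
opening: 0.735
```

Call:
{"api": "send_rows", "payload": {"moves": [0,0,0,0.025,0,-0.1,-1,0,0,0,0.025,0,-0.1,-1,0,0,0,0,0,0,-1]}}

```text
time_s: 14.8
position: [0.4918, -0.0216, 0.0691]
tcp_rot: [[0.952, -0.17, 0.256], [-0.164, -0.985, -0.044], [0.259, 0.0, -0.966]]
force: [0.5, 0.2, -4.6]
opening: 0.734
```

```bash
cat > st.py <<'E'
from fit import *
from rig import read_state
M,o=deckT(DECK)
st=read_state();print("deck",M.T@(st["position"]-o),"F deck",M.T@st["force"],st["opening"],st["time_s"])
E
python3 st.py
```

```text
deck [0.0741094  0.00076637 0.01542932] F deck [-0.70632987  0.24911348 -4.55537868] 0.7339600558040262 14.8
```

Now close toward the deck in 1 mm steps until contact.

Call:
{"api": "send_rows", "payload": {"moves": [0,0,0,0.025,0,-0.1,-1,0,0,0,0.025,0,-0.1,-1,0,0,0,0,0,0,-1]}}

```text
time_s: 15.1
position: [0.4922, -0.0216, 0.067]
tcp_rot: [[0.952, -0.17, 0.255], [-0.164, -0.985, -0.044], [0.259, 0.0, -0.966]]
force: [-0.8, 1.3, -3.1]
opening: 0.736
```

```bash
python3 st.py
```

```text
deck [0.07395386 0.0008109  0.01332192] F deck [-1.74996063  1.13298335 -2.69110119] 0.7357385474043024 15.1
```

Call:
{"api": "send_rows", "payload": {"moves": [0,0,0,-0.095,0.012,-0.026,-1,0,0,0,-0.095,0.012,-0.026,-1,0,0,0,-0.095,0.012,-0.026,-1,0,0,0,0,0,0,-1]}}

```text
time_s: 15.5
position: [0.489, -0.0211, 0.0662]
tcp_rot: [[0.952, -0.17, 0.255], [-0.164, -0.985, -0.044], [0.259, 0.0, -0.966]]
force: [0.2, 0.2, -4.5]
opening: 0.736
```

```bash
python3 st.py
```

```text
deck [0.0705937  0.0007064  0.01342564] F deck [-1.06430937  0.26458834 -4.40734891] 0.73551564895835 15.5
```

Call:
{"api": "send_rows", "payload": {"moves": [0,0,0,-0.095,0.012,-0.026,-1,0,0,0,0.025,0,-0.1,-1,0,0,0,0,0,0,-1]}}

```text
time_s: 15.8
position: [0.4885, -0.0211, 0.0654]
tcp_rot: [[0.952, -0.17, 0.256], [-0.164, -0.985, -0.044], [0.26, 0.0, -0.966]]
force: [-1.5, -0.9, 2.6]
opening: 0.731
```

```bash
python3 st.py
```

```text
deck [0.06988709 0.00067851 0.01278904] F deck [-0.55153577 -1.14103263  2.88854685] 0.7310001806678852 15.8
```

Deck contact now (sign flipped). Push gently toward the backstop.

Call:
{"api": "send_rows", "payload": {"moves": [0,0,0,-0.095,0.012,-0.026,-1,0,0,0,0,0,0,-1]}}

```text
time_s: 16.0
position: [0.4885, -0.0211, 0.0655]
tcp_rot: [[0.951, -0.17, 0.258], [-0.164, -0.985, -0.045], [0.262, 0.0, -0.965]]
force: [0.3, 1.6, 5.9]
opening: 0.727
```

```bash
python3 st.py
```

```text
deck [0.06992988 0.00065504 0.01278656] F deck [1.56639598 1.65173991 5.72562284] 0.727255917710294 16.0
```

Call:
{"api": "send_rows", "payload": {"moves": [0,0,0,-0.095,0.012,-0.026,-1,0,0,0,0,0,0,-1]}}

```text
time_s: 16.2
position: [0.4885, -0.0211, 0.0654]
tcp_rot: [[0.951, -0.17, 0.259], [-0.164, -0.985, -0.045], [0.263, 0.001, -0.965]]
force: [1.8, 1.9, 5.9]
opening: 0.732
```

```bash
python3 st.py
```

```text
deck [0.06991246 0.00062561 0.01278436] F deck [2.9369562  2.18829185 5.36735539] 0.7317489697561822 16.2
```

Call:
{"api": "send_rows", "payload": {"moves": [0,0,0,0,0,0,0.7,0,0,0,0,0,0,0.7,0,0,0,0,0,0,0.7,0,0,0,0,0,0,0.7,0,0,0,-0.25,0.04,0.97,0.8,0,0,0,-0.5,0.08,1.9,1,0,0,0,-0.8,0.12,2.9,1,0,0,0,-1,0.16,3.8,1,0,0,0,-0.8,0.12,3,1,0,0,0,0,0,0,1]}}

```text
time_s: 17.2
position: [0.4541, -0.0159, 0.1943]
tcp_rot: [[0.95, -0.17, 0.263], [-0.163, -0.985, -0.047], [0.267, 0.001, -0.964]]
force: [0.4, 0.3, -0.0]
opening: 0.997
```

```bash
python3 - <<'E'
from fit import *
M,o=deckT(DECK)
w=snap("wrist","wrist11"); s=snap("side","side11"); crop(s,200,130,320,240,6,"s_k")
G=[o+M@np.array(q)/1000 for q in[(140,32,46),(140,-32,46),(0,-32,46),(0,32,46),(140,-32,0),(0,-32,0)]]
print(proj(w,G).round(1)); print(proj(s,G).round(1))
delta(down(-5.3),[.5225,-.3267,.2])
E
python3 st.py
```

```text
[[222.8 115.4]
 [296.8 115.6]
 [292.3 263.8]
 [226.8 263.7]
 [291.2 116.6]
 [287.9 244.8]]
[[277.5 181.1]
 [283.  190. ]
 [243.1 204.6]
 [239.  195.2]
 [286.1 201.1]
 [246.8 215.7]]
turn [-10.32  13.53  93.9 ] | 95.4 shift cm [  6.93 -31.1    0.88] t 17.3
deck [ 6.80272316e-02 -8.93739125e-05  1.43464878e-01] F deck [0.19801009 0.38671767 0.27318072] 0.9991143603911464 17.3
```

View pics/wrist11.png

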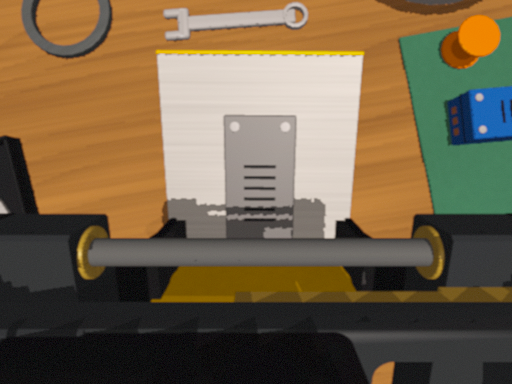

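View pics/s_k.png

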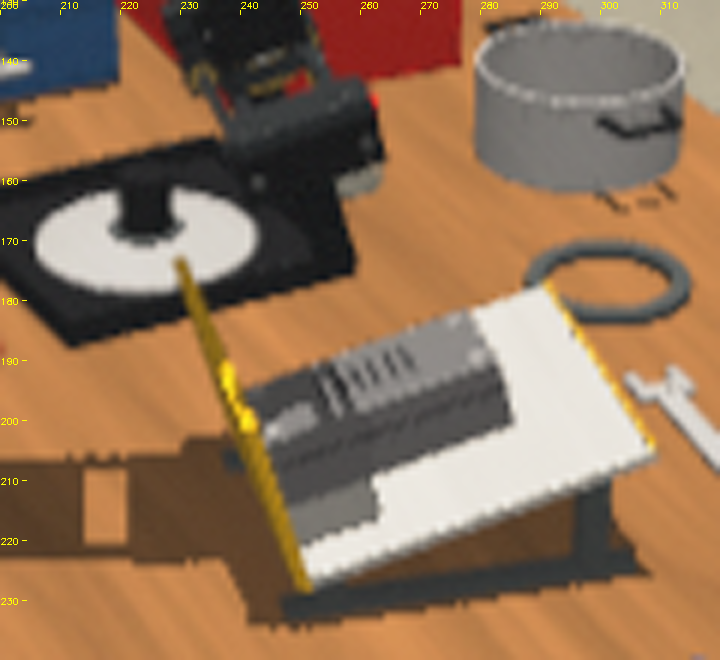

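Call:
{"api": "send_rows", "payload": {"moves": [-0.688,0.902,6.26,0.46,-1.2,0.3,1,-0.688,0.902,6.26,0.46,-2.1,0.3,1,-0.688,0.902,6.26,0.46,-2.2,0.2,1,-0.688,0.902,6.26,0.46,-2.2,0,1,-0.688,0.902,6.26,0.46,-2.2,0,1,-0.688,0.902,6.26,0.46,-2.2,0,1,-0.688,0.902,6.26,0.46,-2.2,0,1,-0.688,0.902,6.26,0.46,-2.2,-0.5,1,-0.688,0.902,6.26,0.46,-2.2,-0.8,1,-0.688,0.902,6.26,0.46,-2.2,-0.8,1,-0.688,0.902,6.26,0.46,-2.2,-0.8,1,-0.688,0.902,6.26,0.46,-2.2,-0.8,1,-0.688,0.902,6.26,0.46,-2.2,-0.8,1,-0.688,0.902,6.26,0.46,-2.1,-0.8,1,-0.688,0.902,6.26,0.46,-1.4,-0.8,1,0,0,0,0,0,0,1,0,0,0,0,0,0,1]}}

```text
time_s: 19.0
position: [0.5213, -0.3246, 0.1353]
tcp_rot: [[0.095, 0.995, -0.004], [0.995, -0.095, 0.001], [0.001, -0.004, -1.0]]
force: [0.4, 0.2, -0.2]
opening: 1.0
```

Run:
```python
from fit import *
w=snap("wrist","wrist12"); delta(down(-5.3),[.5225,-.3267,.014])
a=R.from_euler('z',84.7,degrees=True).as_matrix()
print(proj(w,[np.r_[.5225,-.3267,.044]+a@np.array(q)/1000 for q in [(60,28,0),(60,-28,0),(-60,-28,0),(-60,28,0)]]).round(1))
```

```text
turn [-0.02 -0.16  0.1 ] | 0.2 shift cm [  0.11  -0.23 -12.2 ] t 19.05
[[229.2 129.3]
 [295.6 129.2]
 [292.1 259.5]
 [232.7 259.5]]
```

View pics/wrist12.png

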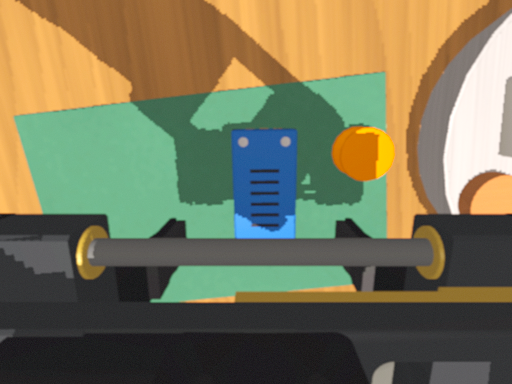

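Run:
```python
from fit import *
t=load("top1");s=load("side1")
for z in(0,.06,.08): print(z,atz(t,(340,144.5),z).round(3))
crop(s,300,170,460,280,5,"s_pan")
```

```text
0 [ 0.676 -0.303  0.   ]
0.06 [ 0.658 -0.289  0.06 ]
0.08 [ 0.652 -0.285  0.08 ]
```

View pics/s_pan.png

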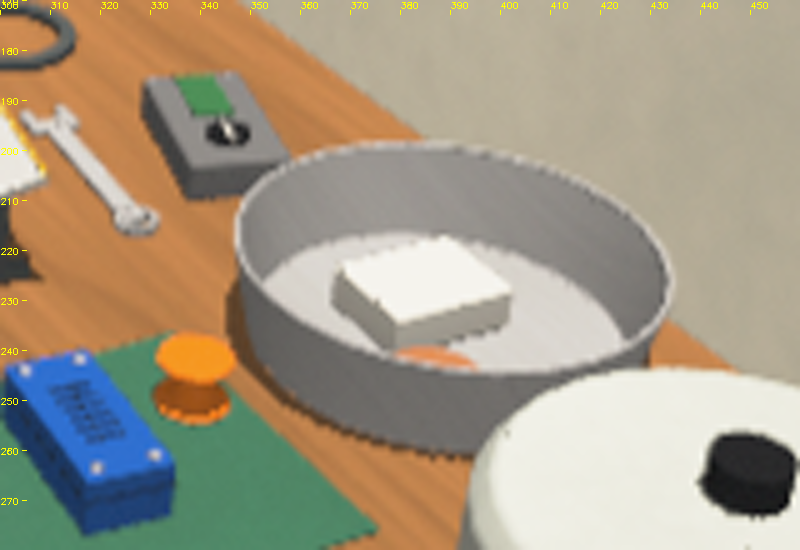

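Call:
{"api": "send_rows", "payload": {"moves": [0,-0.1,0.1,0.13,-0.1,-2.5,1,0,0,0,0.12,-0.1,-3.5,1,0,0,0,0,0,-3.5,1,0,0,0,0,0,-1.5,1,0,0,0,0,0,-0.8,1,0,0,0,0,0,0,-1,0,0,0,0,0,0,-1,0,0,0,0,0,0,-1,0,0,0,0,0,0,-1,0,0,0,0,0,0,-1,0,0,0,0,0,0,-1,0,0,0,0,0,0,-1]}}

```text
time_s: 20.25
position: [0.5249, -0.328, 0.0202]
tcp_rot: [[0.09, 0.996, 0.001], [0.996, -0.09, -0.003], [-0.003, 0.002, -1.0]]
force: [-1.1, 0.7, 6.5]
opening: 0.639
```

Run:
```python
from fit import *
from rig import read_state
w=snap("wrist","wrist13"); st=read_state(); T=st["tcp_rot"];p=st["position"]
print(p,st["opening"],st["force"])
for d in (-.004,0,.004): print(d,proj(w,[p+T@np.array([d+.06,s*.028,-(.044-p[2])]) for s in(1,-1)]).round(1))
s=snap("side","side13"); crop(s,250,200,360,290,6,"s_l")
M,o=deckT(DECK);Rt=toolrot_on_deck(DECK); delta(Rt,o+M@np.array([.07,0,.14]))
```

```text
[ 0.52483803 -0.32795377  0.02021489] 0.6426877987829749 [-0.72044015  1.15829121  6.0636883 ]
-0.004 [[320.8 141.6]
 [200.6 141.5]]
0 [[321.2 132.8]
 [200.2 132.7]]
0.004 [[321.7 123.9]
 [199.7 123.8]]
turn [ 10.45 -13.44 -94.04] | 95.6 shift cm [-6.88 31.18 16.81] t 20.35
```

View pics/wrist13.png

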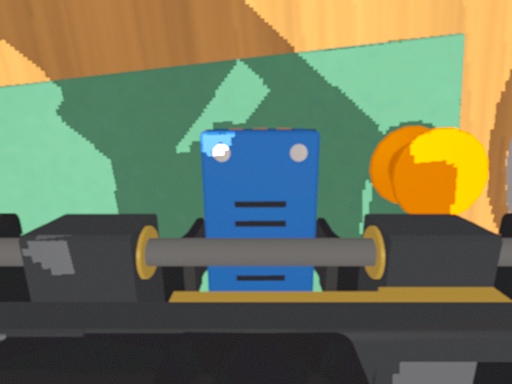

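View pics/s_l.png

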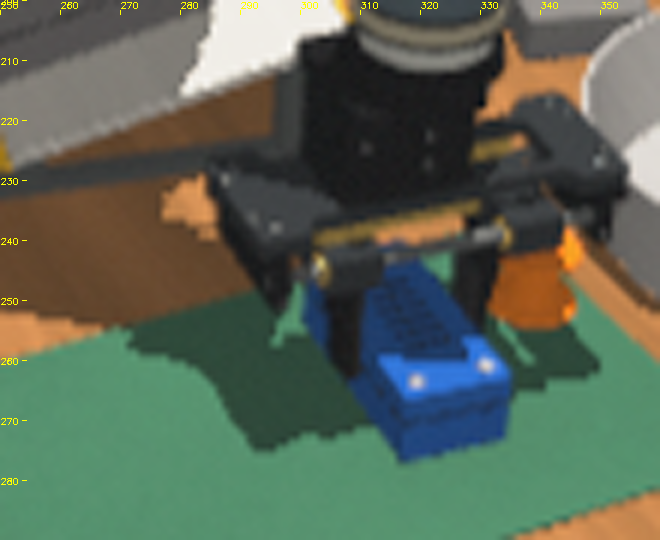

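Call:
{"api": "send_rows", "payload": {"moves": [0,0,0,0,0,1.5,-1,0,0,0,0,0,3.5,-1,0,0,0,0,0,4.5,-1,0,0,0,0,0,4.5,-1,0,0,0,0,0,3,-1,0.697,-0.896,-6.27,-0.459,2.079,0,-1,0.697,-0.896,-6.27,-0.459,2.079,0,-1,0.697,-0.896,-6.27,-0.459,2.079,0,-1,0.697,-0.896,-6.27,-0.459,2.079,0,-1,0.697,-0.896,-6.27,-0.459,2.079,0,-1,0.697,-0.896,-6.27,-0.459,2.079,0,-1,0.697,-0.896,-6.27,-0.459,2.079,0,-1,0.697,-0.896,-6.27,-0.459,2.079,0,-1,0.697,-0.896,-6.27,-0.459,2.079,0,-1,0.697,-0.896,-6.27,-0.459,2.079,0,-1,0.697,-0.896,-6.27,-0.459,2.079,0,-1,0.697,-0.896,-6.27,-0.459,2.079,0,-1,0.697,-0.896,-6.27,-0.459,2.079,0,-1,0.697,-0.896,-6.27,-0.459,2.079,0,-1,0.697,-0.896,-6.27,-0.459,2.079,0,-1]}}

```text
time_s: 22.35
position: [0.4549, -0.0148, 0.1895]
tcp_rot: [[0.951, -0.176, 0.256], [-0.171, -0.984, -0.044], [0.259, -0.002, -0.966]]
force: [0.6, 0.4, -2.5]
opening: 0.638
```

Call:
{"api": "send_rows", "payload": {"moves": [0,0,0,0,0,0,-1,0,0,0,0,0,0,-1]}}

```text
time_s: 22.55
position: [0.4558, -0.0154, 0.1896]
tcp_rot: [[0.952, -0.168, 0.256], [-0.162, -0.986, -0.044], [0.26, -0.0, -0.966]]
force: [0.9, 0.2, -1.9]
opening: 0.642
```

```bash
python3 st.py
python3 - <<'E'
from fit import *
from rig import read_state
w=snap("wrist","wrist14"); s=snap("side","side14"); crop(s,200,110,320,230,5,"s_m")
M,o=deckT(DECK);Rt=toolrot_on_deck(DECK); delta(Rt,o+M@np.array([.07,0,.08]))
st=read_state(); T=st["tcp_rot"];p=st["position"]
for h in (.020,.024): print(proj(w,[p+T@np.array([.06,s*.028,-h]) for s in(1,-1)]).round(1))
print(proj(w,[o+M@np.array(q)/1000 for q in[(200,100,0),(200,-100,0),(140,32,46),(140,-32,46)]]).round(1))
E
```

```text
deck [0.06998841 0.00068989 0.14130558] F deck [ 0.32685703  0.33604434 -2.09182529] 0.6421932853581337 22.55
turn [ 0.02  0.12 -0.02] | 0.1 shift cm [ 1.46 -0.22 -5.93] t 22.65
[[321.4 130.4]
 [203.4 130. ]]
[[323.1 130.7]
 [201.8 130.3]]
[[155.9  49.9]
 [366.6  50.8]
 [223.4 114.7]
 [298.9 115.1]]
```

View pics/wrist14.png

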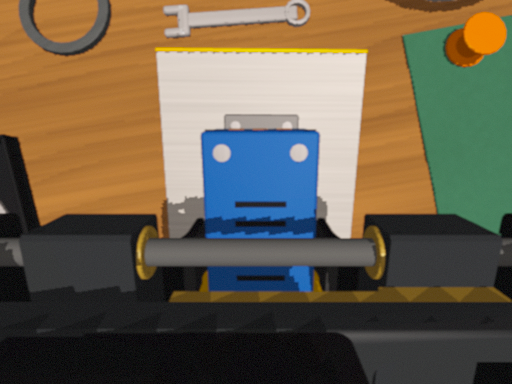

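View pics/s_m.png

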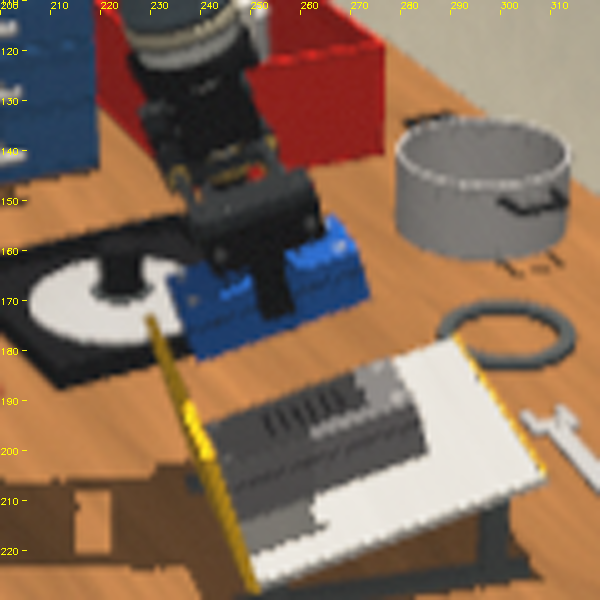

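Call:
{"api": "send_rows", "payload": {"moves": [0,0.1,0,0.4,-0.06,-2,-1,0,0,0,0.5,-0.07,-2.5,-1,0,0,0,0.4,-0.06,-1.8,-1,0,0,0,0.18,-0.03,-0.87,-1,0,0,0,0,0,0,-1,0,0,0,0,0,0,-1]}}

```text
time_s: 23.25
position: [0.4711, -0.0185, 0.1178]
tcp_rot: [[0.952, -0.172, 0.255], [-0.166, -0.985, -0.044], [0.258, -0.0, -0.966]]
force: [0.4, 0.5, -2.3]
opening: 0.642
```

```bash
python3 st.py
```

```text
deck [0.06651139 0.00019893 0.06793267] F deck [-0.31065316  0.60234539 -2.29734614] 0.641637490633925 23.25
```

Call:
{"api": "send_rows", "payload": {"moves": [0,0,0,-0.11,0.015,-0.17,-1,0,0,0,-0.11,0.015,-0.17,-1,0,0,0,-0.11,0.015,-0.16,-1,0,0,0,0,0,0,-1]}}

```text
time_s: 23.65
position: [0.4669, -0.0174, 0.1126]
tcp_rot: [[0.952, -0.171, 0.254], [-0.165, -0.985, -0.044], [0.258, -0.0, -0.966]]
force: [-0.9, -0.4, -1.9]
opening: 0.645
```

```bash
python3 st.py
```

```text
deck [0.06101467 0.00065192 0.06402375] F deck [-1.29285701 -0.50391962 -1.65029304] 0.6452817637368162 23.65
```

Call:
{"api": "send_rows", "payload": {"moves": [0,0,0,0.025,0,-0.1,-1,0,0,0,0,0,0,-1]}}

```text
time_s: 23.85
position: [0.4678, -0.0175, 0.1116]
tcp_rot: [[0.952, -0.171, 0.254], [-0.165, -0.985, -0.044], [0.258, -0.0, -0.966]]
force: [0.2, 0.1, -2.0]
opening: 0.64
```

```bash
python3 st.py
```

```text
deck [0.06153575 0.00061297 0.06276466] F deck [-0.34775264  0.12523158 -2.02415806] 0.6399144497365009 23.85
```

Call:
{"api": "send_rows", "payload": {"moves": [0,0,0,0.025,0,-0.1,-1,0,0,0,0,0,0,-1]}}

```text
time_s: 24.05
position: [0.468, -0.0176, 0.1108]
tcp_rot: [[0.952, -0.171, 0.255], [-0.165, -0.985, -0.044], [0.258, -0.0, -0.966]]
force: [-1.1, -0.1, 2.4]
opening: 0.64
```

```bash
python3 st.py
```

```text
deck [0.06162984 0.00061773 0.06197841] F deck [-0.38466516 -0.3063658   2.6144697 ] 0.6401991394299839 24.05
```

Call:
{"api": "send_rows", "payload": {"moves": [0,0,0,-0.095,0.01,-0.026,-1,0,0,0,0,0,0,-1]}}

```text
time_s: 24.25
position: [0.468, -0.0176, 0.1108]
tcp_rot: [[0.951, -0.171, 0.257], [-0.166, -0.985, -0.044], [0.26, -0.0, -0.966]]
force: [1.3, 2.0, 2.9]
opening: 0.643
```

```bash
python3 st.py
```

```text
deck [0.06158455 0.00055132 0.06199675] F deck [1.62231165 2.17632928 2.58150203] 0.6427320216939517 24.25
```

Call:
{"api": "send_rows", "payload": {"moves": [0,0,0,-0.095,0.015,-0.026,-1,0,0,0,0,0,0,-1]}}

```text
time_s: 24.45
position: [0.4676, -0.0178, 0.1107]
tcp_rot: [[0.951, -0.171, 0.258], [-0.165, -0.985, -0.045], [0.262, 0.0, -0.965]]
force: [2.7, 1.6, 4.7]
opening: 0.639
```

```bash
python3 st.py
```

```text
deck [0.06123275 0.00034637 0.06201012] F deck [3.51578199 2.04039628 3.94935416] 0.638875171031192 24.45
```

Call:
{"api": "send_rows", "payload": {"moves": [0,0,0,-0.095,0.015,-0.026,-1,0,0,0,0,0,0,-1]}}

```text
time_s: 24.65
position: [0.4668, -0.0178, 0.1105]
tcp_rot: [[0.951, -0.171, 0.258], [-0.165, -0.985, -0.045], [0.262, 0.001, -0.965]]
force: [2.5, 1.6, 5.3]
opening: 0.643
```

```bash
python3 st.py
python3 - <<'E'
from fit import *
w=snap("wrist","wrist15");s=snap("side","side15"); crop(s,220,150,310,230,8,"s_n")
t=snap("top","top15"); crop(t,220,140,310,230,6,"t_n")
E
```

```text
deck [0.06041508 0.00017489 0.06200974] F deck [3.5481903  1.98853238 4.58216617] 0.6430458581937715 24.65
```

View pics/s_n.png

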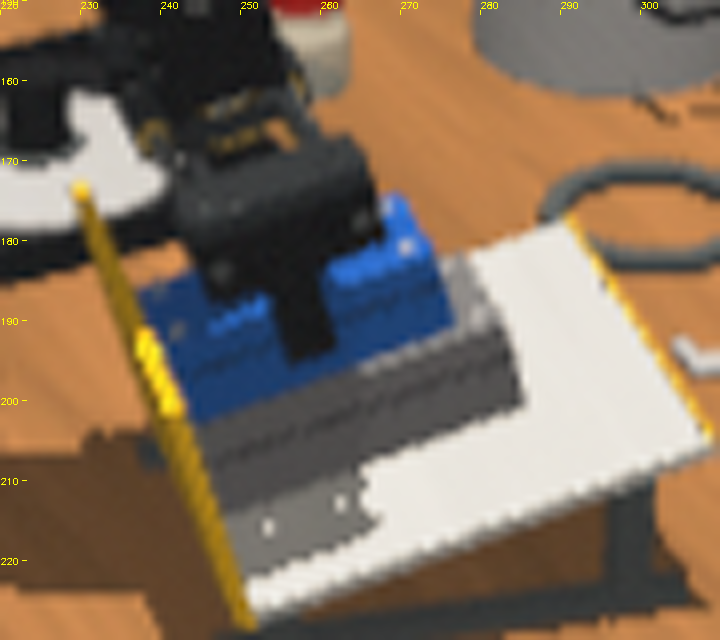

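View pics/t_n.png

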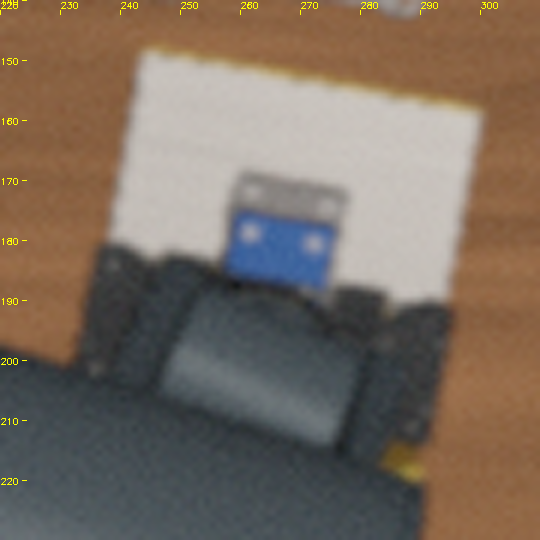

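View pics/wrist15.png

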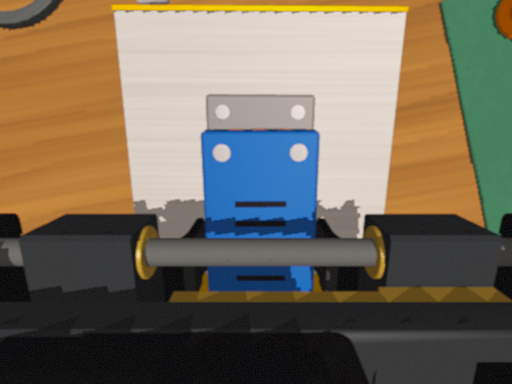

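Call:
{"api": "send_rows", "payload": {"moves": [0,0,0,-0.095,0.015,-0.02,-1,0,0,0,0,0,0,-1]}}

```text
time_s: 25.0
position: [0.4665, -0.0179, 0.1105]
tcp_rot: [[0.95, -0.172, 0.259], [-0.165, -0.985, -0.046], [0.263, 0.001, -0.965]]
force: [3.1, 1.3, 4.3]
opening: 0.639
```

```bash
python3 st.py
```

```text
deck [6.00798510e-02 5.79556592e-05 6.20341307e-02] F deck [3.84382776 1.7978798  3.42890108] 0.6390584977338721 25.0
```

Call:
{"api": "send_rows", "payload": {"moves": [0,0,0,-0.095,0.015,-0.02,-1,0,0,0,0,0,0,-1]}}

```text
time_s: 25.2
position: [0.4664, -0.018, 0.1105]
tcp_rot: [[0.95, -0.173, 0.261], [-0.166, -0.985, -0.046], [0.265, 0.0, -0.964]]
force: [5.2, 0.7, 4.6]
opening: 0.64
```

```bash
python3 st.py
```

```text
deck [ 6.00247943e-02 -5.74143143e-05  6.21070261e-02] F deck [6.03931748 1.6139402  3.0944815 ] 0.640138298162941 25.2
```

Call:
{"api": "send_rows", "payload": {"moves": [0,0,0,0.15,-0.025,0.03,-1,0,0,0,0,0,0,-1]}}

```text
time_s: 25.4
position: [0.4665, -0.0179, 0.1104]
tcp_rot: [[0.951, -0.171, 0.258], [-0.165, -0.985, -0.045], [0.262, 0.0, -0.965]]
force: [3.2, -0.0, 6.0]
opening: 0.64
```

```bash
python3 st.py
```

```text
deck [6.00652338e-02 4.41574781e-05 6.19684522e-02] F deck [4.57450254 0.50642951 4.94813361] 0.6400599337504989 25.4
```

Call:
{"api": "send_rows", "payload": {"moves": [0,0,0,0,0,0,0.6,0,0,0,0,0,0,0.6,0,0,0,0,0,0,0.6,0,0,0,0,0,0,0.6,0,0,0,-0.25,0.04,0.97,0.7,0,0,0,-0.5,0.08,1.9,1,0,0,0,-0.8,0.12,2.9,1,0,0,0,-1,0.16,3.8,1,0,0,0,0,0,0,1]}}

```text
time_s: 26.3
position: [0.4402, -0.0134, 0.2098]
tcp_rot: [[0.95, -0.171, 0.262], [-0.164, -0.985, -0.047], [0.266, 0.001, -0.964]]
force: [0.4, -0.1, 0.5]
opening: 0.992
```

```bash
python3 st.py
python3 - <<'E'
from fit import *
M,o=deckT(DECK)
w=snap("wrist","wrist16");s=snap("side","side16"); crop(s,220,150,310,230,8,"s_o")
B=[o+M@np.array(q)/1000 for q in[(120,28,86),(120,-28,86),(0,-28,86),(0,28,86),(120,-28,46),(0,-28,46),(140,32,46),(140,-32,46)]]
print(proj(w,B).round(1)); print(proj(s,B).round(1))
E
```

```text
deck [6.00652349e-02 3.05468175e-05 1.64873900e-01] F deck [ 0.55550756 -0.00445525  0.36633739] 0.9917844131715419 26.3
[[225.1 128.1]
 [294.8 128.2]
 [291.  264.9]
 [228.6 264.9]
 [289.9 127.4]
 [286.9 246.7]
 [225.1 105. ]
 [294.8 105.1]]
[[269.5 173.9]
 [274.1 181.5]
 [239.5 194.1]
 [235.9 186.1]
 [277.  191.5]
 [242.8 204. ]
 [277.5 181.1]
 [283.  190. ]]
```

View pics/s_o.png

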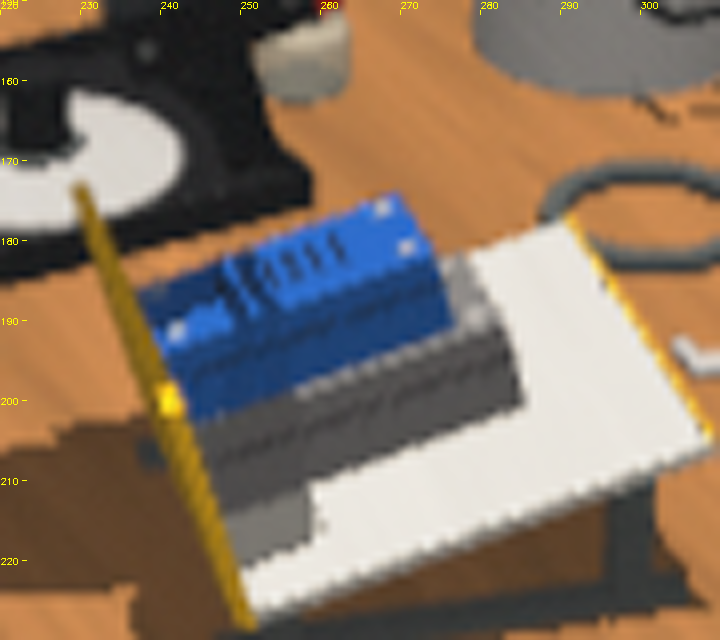

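View pics/wrist16.png

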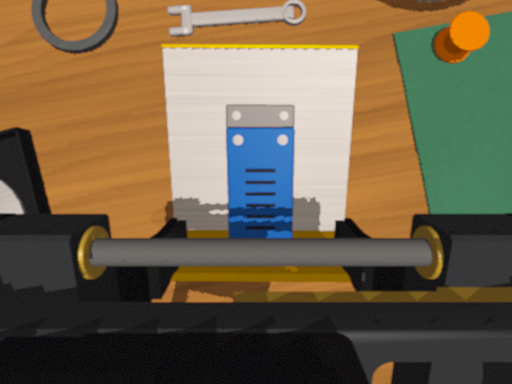

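Call:
{"api": "send_rows", "payload": {"moves": [0,0,0,0,0,2,1,0,0,0,0,-2,3,1,0,0,0,0,-4,2,1,0,0,0,0,-4.5,1,1,0,0,0,0,-4.5,0,1,0,0,0,0,-4.5,0,1,0,0,0,0,-4,0,1,0,0,0,0,-2,0,1,0,0,0,0,0,0,1,0,0,0,0,0,0,1]}}

```text
time_s: 27.4
position: [0.4383, -0.2673, 0.2836]
tcp_rot: [[0.952, -0.172, 0.251], [-0.167, -0.985, -0.04], [0.255, -0.003, -0.967]]
force: [-0.1, -0.9, -0.3]
opening: 1.001
```

Run:
```python
from fit import *
M,o=deckT(DECK)
t=snap("top","top17");s=snap("side","side17"); crop(t,120,130,320,240,4,"t_p")
B=[o+M@np.array(q)/1000 for q in[(120,28,86),(120,-28,86),(0,-28,86),(0,28,86),(140,32,46),(140,-32,46)]]
print(proj(t,B).round(1)); print(proj(t,[[.4873,.3551,.059]]))
```

```text
[[259.2 175.4]
 [275.8 178.4]
 [269.3 213.8]
 [252.8 210.7]
 [259.5 168.8]
 [278.  172.2]]
[[158.34328771 189.11764454]]
```

View pics/t_p.png

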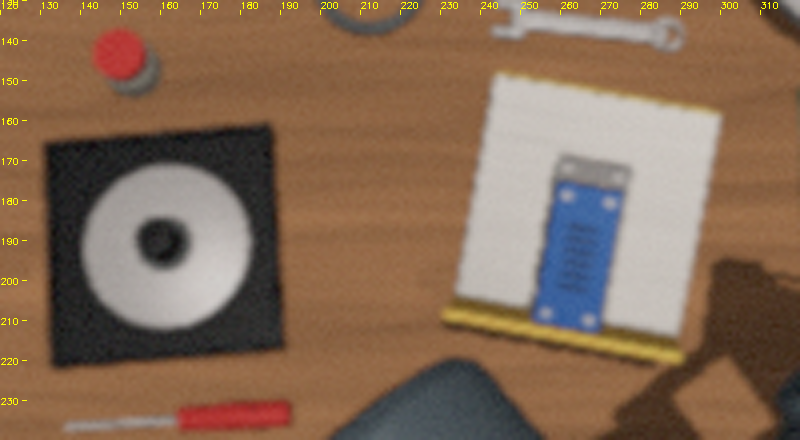

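View pics/side17.png

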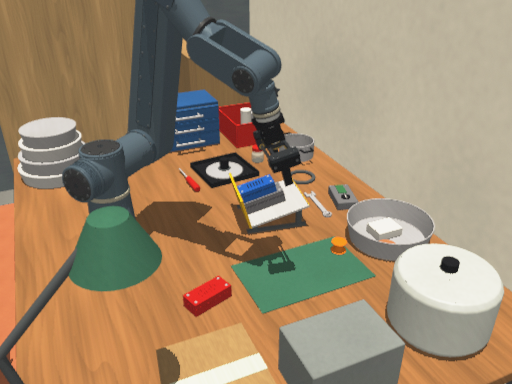

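```bash
python3 -c "
from rig import hand_in; print(hand_in())"
```

```text
the job is handed in; nothing more can be done
None
```

The job is done and handed in at about 27.5 s, well under the 62 s limit; the hand-in gave no verdict.

- **Lid:** It lies flat, knob up, in the black tray. In the last top picture its centre is within about 1 px (roughly 3 mm) of the tray's centre.
- **Grey case:** I lowered it onto the middle of the slope until I felt contact, pushed it gently against the backstop and released it. In the wrist picture its far corners are within about 1 px of where they should be for flush and centred.
- **Blue case:** I stacked it on the grey one the same way. It stopped where its short end should meet the backstop, with the push force rising. The last pictures show it square and flat on the grey case, with its far corners within 3 px of the predicted place.
- **Forces and bystanders:** The highest force reading I saw was about 8 N, and that was only checked at the end of each move. The gripper is clear of everything, and the spool, jar, screwdriver, ring, meter and wrench look unmoved.

One small disagreement: at each case grip the tool stopped 2–3 mm above its commanded height, with 6–7 N of upward force that I did not trace. Both cases still touched down at the expected heights.

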